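Pack and restock: square up the carton, press its seam, hang the ink packs

TASK

Push the ink carton round a quarter turn clockwise (seen from above) against the yellow corner post, so that it sits snug in the post's angle with the red dot to the left; then take the seam presser from its holder and draw its sprung foot slowly (no faster than about 5 cm/s), touching all the way, along the tape seam from the red dot to the other end, and hang the presser back in its holder. Hang each ink pack from the blue rack on the hook that already carries a pack of the same colour, in front of it, without dislodging any pack that hangs there. At the end the carton must still sit snug in the post; leave all other things where they are.

Things in the scene. Friction and masses are not known exactly. Their poses are not given: they have to be found in the camera images.
- post: fixed yellow corner post of steel angle, 50 mm high, standing on the table. Origin: its inner corner at table level. Inner face of the far leg lies in the plane x = 0 (leg runs 40 mm along +y), inner face of the side leg lies in the plane y = 0 (leg runs 40 mm along -x); both legs 6 mm thick. It is open towards -x (robot) and +y (left)
- carton: closed carton 120 x 120 x 80 mm high, about 0.4 kg, loose. Origin: centre of its underside. An orange tape with a black seam line runs along its x axis over the lid; a red dot marks the -x end. It starts with x roughly along the post's +x. Wanted: turned clockwise (from above), x along the post's -y (dot to the left), centre at x = -60, y = 60 mm in the post's frame
- seam_start (a point): middle of the red dot on the lid, where the seam is begun: 50 mm from the carton's centre along its -x, at lid height 80 mm
- seam_q1 (a point): point on the seam 25 mm from the carton's centre along its -x, lid height
- seam_mid (a point): middle of the seam, lid height
- seam_q3 (a point): point on the seam 25 mm from the carton's centre along its +x, lid height
- seam_end (a point): end of the seam: 50 mm from the carton's centre along its +x, lid height
- holder: fixed grey holder block 50 x 50 mm, 85 mm high, with a square hole of 26 mm down its middle, where the seam presser hangs by its collar. Origin: centre of its underside
- presser_grip (a point): seam presser, upright hand tool 150 mm long: green handle 18 mm square (sides along x and y) 61 to 150 mm above its tip, black collar 42 mm wide 55 to 61 mm above it, below a 16 mm round steel shaft. Point: on the axis 115 mm above the uncompressed tip, 145 mm above the table when the tool hangs in the holder (collar on its top). z points up along the tool
- foot: the presser's white spring-loaded ball foot (ball of 12 mm, part of the presser); origin at its lowest point, the presser's tip. It yields up to 8 mm up into the shaft, from 0.5 N at rest to 2.5 N fully in
- stand: fixed stand: plywood crossbar (the board, 340 mm wide, 185 to 235 mm up) on two steel uprights, with three hooks along its -x at y = -110, 0, 110 mm. Origin: table level below the middle of the board's front face. Hook: 7 mm wire, axis 200 mm above the table, straight for 85 mm from the board, then rising 6 mm in the last 10 mm (end 98 mm out). A hung pack's centre is 165.5 mm up
- pack_blue_c (a point): loose blue ink pack standing upright in a slot of the blue rack, to be hung (may be absent): 18 mm thick (along x), 50 mm wide (along y), 100 mm high; in its top part, 10 mm thick, a square hanging window 24 x 24 mm right through along x, whose centre lies 26 mm and upper edge 38 mm above this point. Point: the middle of the pack, half-way up (50 mm above its underside)
- hung_blue_c (a point): blue ink pack that already hangs on one of the hooks, close to the board (its centre about 26 mm from it): 18 mm thick (along x), 50 mm wide (along y), 100 mm high; in its top part, 10 mm thick, a square hanging window 24 x 24 mm right through along x, whose centre lies 26 mm and upper edge 38 mm above this point. Point: the middle of the pack, half-way up (50 mm above its underside)
- pack_red_c (a point): loose red ink pack standing upright in a slot of the blue rack, to be hung (may be absent): 18 mm thick (along x), 50 mm wide (along y), 100 mm high; in its top part, 10 mm thick, a square hanging window 24 x 24 mm right through along x, whose centre lies 26 mm and upper edge 38 mm above this point. Point: the middle of the pack, half-way up (50 mm above its underside)
- hung_red_c (a point): red ink pack that already hangs on one of the hooks, close to the board (its centre about 26 mm from it): 18 mm thick (along x), 50 mm wide (along y), 100 mm high; in its top part, 10 mm thick, a square hanging window 24 x 24 mm right through along x, whose centre lies 26 mm and upper edge 38 mm above this point. Point: the middle of the pack, half-way up (50 mm above its underside)
- pack_yellow_c (a point): loose yellow ink pack standing upright in a slot of the blue rack, to be hung (may be absent): 18 mm thick (along x), 50 mm wide (along y), 100 mm high; in its top part, 10 mm thick, a square hanging window 24 x 24 mm right through along x, whose centre lies 26 mm and upper edge 38 mm above this point. Point: the middle of the pack, half-way up (50 mm above its underside)
- hung_yellow_c (a point): yellow ink pack that already hangs on one of the hooks, close to the board (its centre about 26 mm from it): 18 mm thick (along x), 50 mm wide (along y), 100 mm high; in its top part, 10 mm thick, a square hanging window 24 x 24 mm right through along x, whose centre lies 26 mm and upper edge 38 mm above this point. Point: the middle of the pack, half-way up (50 mm above its underside)
- rack: fixed blue picking rack, base 150 x 64 mm and 10 mm thick, with three slots 23 mm wide at x = -50, 0 and 50 mm, between 3 mm walls whose tops are 40 mm above the table. Slots are open at both ends (along y). Packs stand on the base, 60 mm from table to pack centre, their width along the rack's y
- tape_roll: bystander, leave alone: tape roll, orange ring 96 mm across, 45 mm high; origin: centre of its underside
- box_flat: bystander, leave alone: red ink box 45 x 100 x 30 mm lying flat; origin: centre of its underside
- box_white: bystander, leave alone: white ink box 50 x 90 x 50 mm; origin: centre of its underside
- box_green: bystander, leave alone: green ink box 40 x 120 x 50 mm; origin: centre of its underside
- marker: bystander, leave alone: marker pen 140 mm long; origin: centre of its underside
- dispenser: bystander, leave alone: black tape dispenser 130 x 50 x 60 mm; origin: centre of its underside
Not all that is in view belongs to the job. What is shaped like the post but purple is not meant.

How it is judged:
By the outcome, as a careful person would: the job done as asked, in the order asked, and still so for the second after the job is handed in, with the robot touching nothing.
Of pack_blue, pack_red, pack_yellow only 2 to 3 are there at a start; the rules pass over those that are not, and their reading is None.
At some moment in a run one of carton may be knocked a few centimetres aside while the robot is not near it.
It also fails if it takes over 210 s, if anything falls off the work surface, if the arm or the gripper's body presses on something with over 40 N, if the wrist force passes 120 N, or if a joint passes its speed limit or range.

ROBOT

A 7-joint arm with a two-finger parallel gripper is mounted at the origin on the work surface. World frame = base frame: x ahead of the robot, y to its left, z up, the work surface at z = 0. Lengths are in m, angles in rad, forces in N, time in s.
With the tool pointing down it reaches from about 0.425 to 0.825 m from the base axis. Payload 3.6 kg.
Tool frame: the origin (TCP) lies midway between the tips of the shut fingers; the grasp point (between the pads) lies 19 mm behind it; y points along the fingers, z is the direction in which the jaws open and shut, and the axes are right-handed (so a half turn about y gives the same grasp; the last joint's range is limited). The gripper opens to 85 mm and grips with 20 to 120 N. Pads are 22 mm wide; open, the fingers measure 114 mm over their backs; the gripper's body (76 mm by 85 mm) begins 54 mm behind the grasp point. The pads swing forward as they close: fully open they stand 13 mm farther back than shut.
Start: joints at [-1.351, 0.615, -0.013, 1.423, 0.008, 1.103, -0.04], TCP at [0.159, 0.63, 0.231] pointing down, gripper open.
Joint ranges: [-3.12, 3.12], [-0.3, 2.06], [-1.34, 1.32], [0.26, 2.42], [-1.36, 4.5], [0.01, 1.98], [-2.84, 2.84]. Speed limits (rad/s): [2.79, 2.79, 3.14, 3.14, 3.14, 3.14, 3.14].

INTERFACE

Orientations are given as [roll, pitch, yaw] about the fixed x, y, z axes, in that order (R = Rz(yaw) Ry(pitch) Rx(roll)).
In Python, from workcell import telemetry, viewer, workorder, regions_of gives the robot as it stands.
- The arm moves only by the tool apply_moves, never from a script. Its argument "rows" is a list of rows, each a list of 6 numbers: the shift along the tool's x, y, z in mm, then the turn, a rotation vector about the tool's x, y, z in degrees. In form: [[tx, ty, tz, rx, ry, rz], ...]. A call has exactly 5 rows; each row is the pose to reach, as a shift and turn from the pose commanded when the call began, along the tool's axes at that moment; what a row does not reach only later rows make up. A row lasts 1/8 s, in which the tool goes at most 62.5 mm and 10.7 degrees, less where a joint would pass 70% of its speed; a pose out of reach is approached as far as the arm can. A call with a gripper value outside its range is refused whole. "grip" is the gripper command: -1 is shut, 1 is fully open, values between are in proportion, set as the call begins (left out, the last holds). The fingers move at their own pace and stop on an object; "newtons" is the grip in N (left out, the last holds). Time passes only in rows, so rows that repeat a pose let the fingers close, or fill a call up. It gives the time, the measured TCP pose, the force and the opening at its end, in the units of the state.
- telemetry.read_state(): the state, without advancing time (a new reading comes with each control period).
- viewer.snapshot(name): name is "side" or "top"; returns (picture, depth): 480x640x3 uint8, blue, green, red; 480x640 float32, m along the optical axis (not along the pixel's ray), 0 where there is no reading.
- viewer.camera_params(name): a dict with "vfov" (degrees; the focal length in pixels is half the picture's height over the tangent of half this angle, whatever the lens; pixels are square), "cx", "cy" (the principal point, pixels), "D" ([k1, k2, p1, p2, k3] as OpenCV has them; the pictures are not rectified), "R" (3x3) and "t" (3): a world point X has camera coordinates R X + t. Camera axes: x right, y down, z forward; pixel columns grow to the right and rows downward; lengths in m; the calibration is good to about 2 mm. A picture is of the moment at which its call begins. camera_params takes no time and is no camera call.
- workorder.job_done(): hands the job in, once; it reports no verdict.
Trained networks look in the newest picture that a camera, given by its name, has taken for a name from the list of things; names that differ only in an ending like _2 or _b are one class to them, and where a whole thing is asked for, a point or a joint stands for the part that bears it (a point fixed in the world has none). Each returns a list of dicts, best first, with "confidence" (0 to 1); they miss things now and then, are a little off and sometimes report something else, mostly with a low value. They report only what shows in the picture. A call takes as long as a camera call. They do not tell look-alikes from the thing itself.
- regions_of(query, camera): "region" (480x640 bool, what is visible of it) and "rect" ([centre column, centre row, width, height] in pixels, round what is visible of it).
The state is a dict: "clock": time; "joints": joint angles; "joint_vel": joint speeds; "joint_efforts": joint torques, N m; "ee_pos": TCP position; "eef_rot": TCP orientation; "contact_force": force on the tool from outside, world axes, zero at the start; "moment": the same for the moment, N m; "gripper_width": finger opening in m.
Only numpy, scipy, OpenCV 4.12 (cv2) and the standard library are available. Lean on these libraries where they do the work, as an engineer would, in place of code of your own. Each camera call takes 0.05 s, during which the arm holds its last target. There are 200 camera calls.

## Working session

There is one attempt and no reset: what is moved stays moved. The work goes in short steps, Python scripts to look and compute and a tool call to move; the robot and the scene stay as the last step left them, time stands still between calls to the robot, and variables do not carry over. Pictures are saved under pics/ and viewed, about 12 in all and at most 16, crops included, and the job is handed in when it is done.

Besides the shell and the picture viewer there is one more tool, called after ">>>" as name([rows], argument=value, ...), one row to a line, values as JSON. apply_moves: Moves the arm, as the interface text tells. Its arguments: {"type":"object","properties":{"rows":{"type":"array"},"grip":{"type":"number"},"newtons":{"type":"number"}},"required":["rows"]}

```bash
mkdir -p pics; ls; cat > h.py <<'E'
import numpy as np, cv2
from scipy.spatial.transform import Rotation as Ro
from workcell import telemetry, viewer, workorder, regions_of
def K(n):
    p=viewer.camera_params(n); f=240/np.tan(np.radians(p["vfov"])/2)
    return np.array([[f,0,p["cx"]],[0,f,p["cy"]],[0,0,1]]),np.array(p["D"],float),np.array(p["R"]),np.array(p["t"]).ravel()
def cloud(n,d):
    k,D,R,t=K(n)
    v,u=np.mgrid[0:480,0:640]
    q=cv2.undistortPoints(np.stack([u,v],-1).reshape(-1,1,2).astype(np.float64),k,D).reshape(480,640,2)
    c=np.dstack([q,np.ones((480,640))])*d[...,None]
    X=(c-t)@R; X[d<=0]=np.nan
    return X
def proj(n,X):
    k,D,R,t=K(n)
    return cv2.projectPoints(np.atleast_2d(X).astype(float),cv2.Rodrigues(R)[0],t,k,D)[0].reshape(-1,2)
def st():
    s=telemetry.read_state(); R=Ro.from_euler('xyz',s["eef_rot"]).as_matrix()
    return s,np.array(s["ee_pos"]),R
E
python3 - <<'E'
from h import *
s,p,R=st(); print(s); print(R.round(3))
for n in("top","side"):
    im,d=viewer.snapshot(n); cv2.imwrite(f"pics/{n}0.png",im); np.save(f"{n}0.npy",d)
    print(n,K(n))
E
```

```text
pics
{'clock': 0.0, 'joints': array([-1.35051946,  0.61591481, -0.01258804,  1.42493472,  0.00808663,
        1.10338742, -0.04038653]), 'joint_vel': array([ 7.48717766e-04, -5.16671742e-04,  5.62842296e-04,  1.38092850e-03,
        1.14721729e-03,  5.85242744e-05, -8.32890203e-04]), 'joint_efforts': array([ 5.20322628e-04, -4.69228864e+01,  2.59237206e-01, -1.71026015e+01,
        1.00030602e-02,  9.82219266e-03, -7.01299967e-06]), 'ee_pos': array([0.15859483, 0.62955368, 0.23012921]), 'eef_rot': array([-1.57339023e+00, -4.24748539e-05, -2.46725739e-01]), 'contact_force': array([-0.47707935, -0.38895213,  0.88810865]), 'moment': array([ 0.02334595, -0.01102794,  0.0115798 ]), 'gripper_width': 0.08562436673982762}
[[ 0.97  -0.001  0.244]
 [-0.244 -0.003  0.97 ]
 [ 0.    -1.    -0.003]]
top (array([[618.29312806,   0.        , 320.36349355],
       [  0.        , 618.29312806, 244.74589136],
       [  0.        ,   0.        ,   1.        ]]), array([0.04048703, 0.        , 0.        , 0.        , 0.        ]), array([[ 0.02088969, -0.99973944,  0.00920226],
       [-0.99568906, -0.02163527, -0.09019539],
       [ 0.09037099, -0.00727844, -0.99588157]]), array([-0.01511825,  0.57373398,  1.4020569 ]))
side (array([[531.50327503,   0.        , 316.64935722],
       [  0.        , 531.50327503, 240.52426455],
       [  0.        ,   0.        ,   1.        ]]), array([0.01500158, 0.        , 0.        , 0.        , 0.        ]), array([[ 0.89020079, -0.45552297,  0.00643296],
       [-0.22934546, -0.46030733, -0.85762336],
       [ 0.39362827,  0.76198162, -0.51423807]]), array([-0.48088065,  0.2559868 ,  1.18108434]))
```

View pics/top0.png

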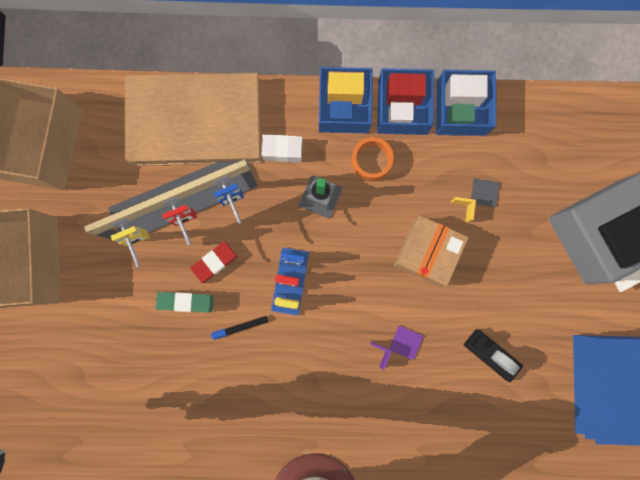

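View pics/side0.png

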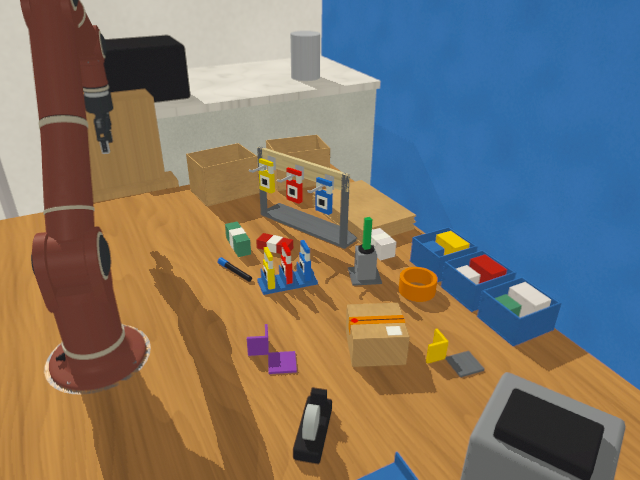

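```bash
python3 - <<'E'
from h import *
D={n:np.load(n+"0.npy") for n in("top","side")}
C={n:cloud(n,D[n]) for n in D}
for n in("top","side"):
  for q in "post carton holder presser_grip stand rack pack_blue_c pack_red_c pack_yellow_c hung_blue_c".split():
    for r in regions_of(q,n)[:3]:
        m=r["region"]; X=C[n][m]; X=X[~np.isnan(X[:,0])]
        if len(X)==0: continue
        print(n,q,round(r["confidence"],2),np.round(r["rect"]),len(X),"med",np.median(X,0).round(3),"p2",np.percentile(X,2,0).round(3),"p98",np.percentile(X,98,0).round(3))
E
```

```text
top post 0.65 [477. 201.  49.  42.] 877 med [ 0.698 -0.375  0.009] p2 [ 0.643 -0.416  0.001] p98 [ 0.736 -0.312  0.054]
top post 0.57 [397. 347.  45.  44.] 782 med [ 0.35  -0.201  0.008] p2 [ 0.308 -0.235  0.001] p98 [ 0.386 -0.145  0.054]
top carton 0.75 [431. 252.  73.  70.] 3282 med [ 0.561 -0.248  0.081] p2 [ 0.496 -0.32   0.003] p98 [ 0.629 -0.183  0.087]
top holder 0.58 [320. 198.  41.  42.] 860 med [0.674 0.002 0.01 ] p2 [ 0.647 -0.044  0.001] p98 [0.73  0.044 0.09 ]
top presser_grip 0.58 [321. 187.  20.  23.] 308 med [ 0.684 -0.     0.096] p2 [ 0.672 -0.019  0.086] p98 [0.707 0.019 0.185]
top stand 0.94 [170. 203. 171.  82.] 4938 med [0.663 0.313 0.084] p2 [0.576 0.155 0.006] p98 [0.755 0.469 0.239]
top rack 0.72 [290. 284.  40.  67.] 1205 med [0.479 0.062 0.013] p2 [0.418 0.029 0.003] p98 [0.562 0.104 0.072]
top pack_blue_c 0.78 [292. 260.  28.  12.] 215 med [0.536 0.058 0.106] p2 [0.528 0.035 0.027] p98 [0.547 0.083 0.117]
top pack_blue_c 0.69 [230. 196.  28.  18.] 347 med [0.661 0.187 0.188] p2 [0.647 0.167 0.128] p98 [0.676 0.21  0.22 ]
top pack_blue_c 0.16 [430. 250.  71
[... 1668 characters left out ...]
[285. 261.  12.  42.] 354 med [0.482 0.053 0.068] p2 [0.473 0.045 0.014] p98 [0.53  0.202 0.111]
side pack_blue_c 0.55 [305. 259.  10.  37.] 362 med [0.531 0.042 0.069] p2 [0.52  0.034 0.016] p98 [0.54  0.085 0.112]
side pack_red_c 0.56 [287. 264.  11.  40.] 358 med [0.483 0.053 0.069] p2 [0.474 0.045 0.001] p98 [0.528 0.202 0.112]
side pack_yellow_c 0.92 [268. 270.  15.  36.] 311 med [0.431 0.05  0.067] p2 [0.424 0.044 0.018] p98 [0.441 0.096 0.112]
side pack_yellow_c 0.22 [365. 265.  33.  40.] 854 med [ 0.673 -0.018  0.03 ] p2 [ 0.644 -0.043  0.002] p98 [0.722 0.04  0.086]
side hung_blue_c 0.73 [324. 194.  21.  41.] 496 med [0.657 0.185 0.168] p2 [0.643 0.167 0.121] p98 [0.676 0.214 0.216]
```

Candidates: for the post, yellow angle at (468,205) versus the purple look-alike at (390,350), so I choose yellow. For the packs, the loose ones in the rack are at (292,260), (286,281) and (287,303), the hung ones at (230,195), (180,215) and (130,237). The blue/red/yellow boxes in the bins at the top are not meant.

```bash
cat > fit.py <<'E'
from h import *
def grab(tag):
    out={}
    for n in("top","side"):
        im,d=viewer.snapshot(n); cv2.imwrite(f"pics/{n}{tag}.png",im); np.save(f"{n}{tag}.npy",d); out[n]=(im,cloud(n,d))
    return out
def load(tag): return {n:(cv2.imread(f"pics/{n}{tag}.png"),cloud(n,np.load(f"{n}{tag}.npy"))) for n in("top","side")}
def sel(o,lo,hi,hsv=None):
    P=[]
    for n in o:
        im,X=o[n]; m=np.all((X>lo)&(X<hi),-1)
        if hsv:
            h=cv2.cvtColor(im,cv2.COLOR_BGR2HSV); m&=cv2.inRange(h,np.array(hsv[0],np.uint8),np.array(hsv[1],np.uint8))>0
        P.append(X[m])
    return P
def rect(P):
    (c,s,a)=cv2.minAreaRect((P[:,:2]*1000).astype(np.float32)); return np.round(c,1),np.round(s,1),round(a,1)
def carton(o,lo=(.40,-.50,.072),hi=(.80,-.1,.09)):
    for n,P in zip(o,sel(o,lo,hi)):
        q=(P[:,:2]*1000).astype(np.float32); 
        # largest cluster trim
        med=np.median(q,0); q=q[np.linalg.norm(q-med,axis=1)<95]
        print("carton",n,len(q),"z",np.median(P[:,2]).round(4),rect(np.c_[q/1000,q[:,0]]))
    for n,P in zip(o,sel(o,lo,hi,((0,200,120),(4,255,255)))):
        if len(P): print("  dot",n,len(P),np.median(P,0).round(4))
E
python3 - <<'E'
from fit import *
o=load("0"); carton(o)
Y=((20,120,80),(35,255,255))
for n,P in zip(o,sel(o,(.6,-.42,.044),(.74,-.28,.056),Y)): print("post top",n,len(P),P[:,2].mean().round(4),rect(P)); np.save(f"post_{n}.npy",P)
for n,P in zip(o,sel(o,(.62,-.06,.081),(.74,.06,.089))): print("holder",n,len(P),rect(P),np.median(P,0).round(4))
for n,P in zip(o,sel(o,(.62,-.06,.1),(.74,.06,.155),((40,80,30),(80,255,255)))): print("handle",n,len(P),np.mean(P,0).round(4),rect(P),np.percentile(P[:,2],[1,99]))
for n,P in zip(o,sel(o,(.62,-.06,.165),(.74,.06,.19))): print("handletop",n,len(P),np.median(P,0).round(4), rect(P) if len(P) else "")
for n,P in zip(o,sel(o,(.39,0.0,.002),(.60,.14,.014),((100,150,40),(125,255,255)))): print("rackbase",n,len(P),rect(P))
for n,P in zip(o,sel(o,(.39,0.0,.036),(.60,.14,.044),((100,150,40),(125,255,255)))): print("rackwall",n,len(P),rect(P))
for nm,(a,b) in dict(y=(.41,.455),r=(.465,.51),b=(.515,.56)).items():
  for n,P in zip(o,sel(o,(a,.0,.104),(b,.12,.116))): print("packtop",nm,n,len(P),np.mean(P,0).round(4),rect(P))
for n,P in zip(o,sel(o,(.5,.1,.228),(.8,.5,.245))): print("boardtop",n,len(P),rect(P),np.median(P[:,2]).round(4))
for n,P in zip(o,sel(o,(.5,.1,.187),(.8,.5,.232),((8,30,60),(25,160,255)))): print("board",n,len(P),rect(P))
for nm,h in dict(y=Y,b=((100,150,40),(125,255,255)),r=((0,180,60),(6,255,255))).items():
  for n,P in zip(o,sel(o,(.5,.1,.11),(.8,.5,.222),h)): print("hung",nm,n,len(P),np.median(P,0).round(4),rect(P))
im=o["top"][0]; a=cv2.resize(im[150:310,360:520],None,fx=2.5,fy=2.5); im=o["side"][0]; b=cv2.resize(im[140:300,230:390],None,fx=2.5,fy=2.5)
cv2.imwrite("pics/crop1.png",np.hstack([a,b]))
E
```

```text
carton top 2932 z 0.0816 (array([ 562.8, -252.3]), array([120.4, 121.4]), 67.0)
carton side 2077 z 0.0806 (array([ 558.9, -250.6]), array([129.1, 121. ]), 67.4)
  dot side 18 [ 0.5135 -0.2301  0.0812]
post top top 111 0.0504 (array([ 670.8, -337.8]), array([63.1, 32.1]), 37.2)
post top side 144 0.0493 (array([ 659.9, -327.8]), array([49.9, 45.7]), 78.9)
holder top 190 (array([690.7,  -0. ]), array([50.3, 51. ]), 69.2) [ 6.848e-01 -6.000e-04  8.620e-02]
holder side 120 (array([686.4,   1.8]), array([54.4, 50.8]), 68.2) [ 0.6761 -0.0128  0.0853]
handle top 43 [0.6832 0.0008 0.1282] (array([685.1,  -1.5]), array([10.4, 21.5]), 19.9) [0.10311614 0.15413236]
handle side 153 [ 0.6832 -0.0034  0.1276] (array([685.5,  -0.9]), array([23.3, 19.7]), 71.6) [0.10131582 0.15435645]
handletop top 82 [ 6.895e-01 -3.000e-04  1.813e-01] (array([ 6.902e+02, -1.000e-01]), array([17.7, 18. ]), 78.5)
handletop side 61 [ 0.6836 -0.0031  0.1774] (array([ 6.852e+02, -6.000e-01]), array([23.2, 17. ]), 74.0)
rackbase top 404 (array([489.3,  65.9]), array([ 57.6, 143.3]), 82.2)
rackbase side 406 (array([485.2, 
[... 855 characters left out ...]
[ 19.7, 343.5]), 24.7) 0.2339
board top 909 (array([602.9, 285.6]), array([110.8, 341.8]), 24.7)
board side 852 (array([597.9, 285.3]), array([109.6, 345.2]), 25.9)
hung y top 295 [0.5717 0.3858 0.2061] (array([569.5, 403.6]), array([28.1, 77.1]), 8.4)
hung y side 296 [0.5672 0.3826 0.1668] (array([567.5, 411.4]), array([40.1, 92.4]), 22.1)
hung b top 164 [0.6623 0.1898 0.2154] (array([661.6, 190.7]), array([14.3, 48. ]), 24.8)
hung b side 258 [0.6593 0.1818 0.1733] (array([658.4, 190.5]), array([24. , 51.2]), 25.9)
hung r top 141 [0.6176 0.2869 0.2154] (array([615.6, 289.4]), array([13.2, 49.9]), 24.6)
hung r side 269 [0.6131 0.2816 0.172 ] (array([609.2, 292.7]), array([28.7, 58.7]), 31.1)
```

View pics/crop1.png

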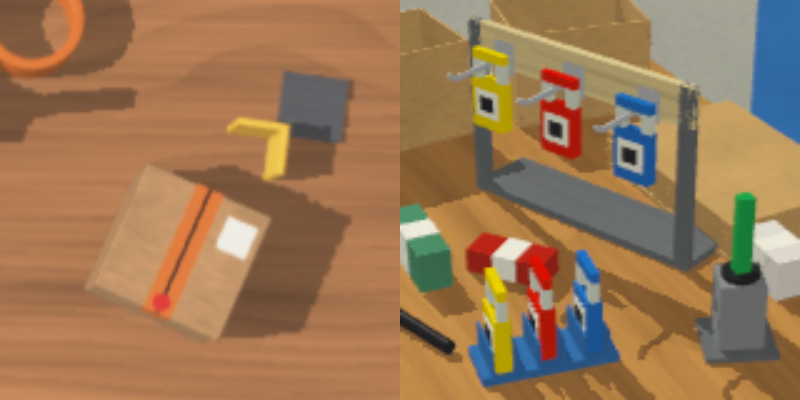

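```bash
python3 - <<'E'
from fit import *
from scipy.optimize import minimize
from scipy.spatial import cKDTree
g=np.arange(-40,41,1.)
X,Y=np.meshgrid(g,g); m=((X>=0)&(X<=6)&(Y>=-6)&(Y<=40))|((Y>=-6)&(Y<=0)&(X>=-40)&(X<=6))
L=np.c_[X[m],Y[m]]
for n in("top","side"):
    P=np.load(f"post_{n}.npy"); P=P[P[:,2]>.046][:,:2]*1000; T=cKDTree(P)
    def c(v):
        a=v[2]; R=np.array([[np.cos(a),-np.sin(a)],[np.sin(a),np.cos(a)]]); W=L@R.T+v[:2]
        return (T.query(W)[0]**2).mean()+(cKDTree(W).query(P)[0]**2).mean()
    b=min((minimize(c,[685+dx,-345,a],method="Nelder-Mead") for a in(-.4,-.2,0,.2) for dx in(-10,0)),key=lambda r:r.fun)
    print(n,len(P),b.x.round(3),np.degrees(b.x[2]).round(1),round(b.fun,2))
E
```

```text
top 106 [ 6.77514e+02 -3.45999e+02 -1.15000e-01] -6.6 1.58
side 120 [ 6.73331e+02 -3.45128e+02 -1.29000e-01] -7.4 2.19
```

```bash
cat > plan.py <<'E'
from h import *
def Rd(a,tilt=None):
    a=np.radians(a); z=np.array([np.cos(a),np.sin(a),0]); y=np.array([0,0,-1.]); return np.c_[np.cross(y,z),y,z]
def plan(wps,start=None,nearest=True):
    """wps: (x,y,z mm, jawdeg, mm/s). prints calls of 5 rows"""
    if start is None:
        s,p,R=st(); p=p*1000
    else: p,R=np.array(start[:3],float),Rd(start[3])
    jaw=np.degrees(np.arctan2(R[1,2],R[0,2])); steps=[]; q=p.copy(); a=jaw
    for w in wps:
        t=np.array(w[:3],float); b=w[3]; v=min(w[4],430)
        d=(b-a+180)%360-180
        if abs(d)>140: d=b-a
        n=max(1,int(np.ceil(np.linalg.norm(t-q)/(v/8)-1e-3)),int(np.ceil(abs(d)/9-1e-3)))
        if len(w)>5: n=max(n,w[5])
        for i in range(1,n+1): steps.append((q+(t-q)*i/n,a+d*i/n))
        q=t; a=a+d
    while len(steps)%5: steps.append(steps[-1])
    for c in range(0,len(steps),5):
        rows=[]
        for t,b in steps[c:c+5]:
            T=R.T@(t-p); r=Ro.from_matrix(R.T@Rd(b)).as_rotvec(degrees=True)
            rows.append([float(x)+0. for x in np.r_[T.round(1),r.round(1)]])
        print("["+",".join("["+",".join(f"{x:g}" for x in r)+"]" for r in rows)+"]")
        l=np.array(rows[-1]); p=p+R@l[:3]; R=R@Ro.from_rotvec(l[3:],degrees=True).as_matrix()
    print("# end",p.round(1),np.degrees(np.arctan2(R[1,2],R[0,2])).round(1),"calls",len(steps)//5)
E
cat > push.py <<'E'
from plan import *
def arc(c,yaw,face,icr,dth,along=0,gap=30,z=20,zin=150,n=8,back=30,d0=71,v=80):
    """face: box-frame outward unit normal; icr box-frame xy; dth deg total; returns wps. jaw perpendicular to normal"""
    f=np.array(face,float); tdir=np.array([-f[1],f[0]])
    def W(l,y): a=np.radians(y); return np.array(c0)+np.array([[np.cos(a),-np.sin(a)],[np.sin(a),np.cos(a)]])@l
    c0=np.array(c,float); I=W(np.array(icr,float),yaw)
    ja=np.degrees(np.arctan2(tdir[1],tdir[0]))
    g=lambda d: f*d+tdir*along
    w=[]; p=W(g(d0+gap),yaw); w+= [(*p,zin,yaw+ja,430),(*p,z,yaw+ja,350)]
    p=W(g(d0),yaw); w.append((*p,z,yaw+ja,v))
    rel=p-I
    for i in range(1,n+1):
        a=np.radians(dth*i/n); r=np.array([[np.cos(a),-np.sin(a)],[np.sin(a),np.cos(a)]])@rel
        w.append((*(I+r),z,yaw+ja+dth*i/n,v))
    y2=yaw+dth; a=np.radians(y2); fw=np.array([[np.cos(a),-np.sin(a)],[np.sin(a),np.cos(a)]])@f
    p2=I+r+fw*back
    w+=[(*p2,z,y2+ja,150),(*p2,zin,y2+ja,430)]
    cr=np.array([[np.cos(a-np.radians(yaw)),-np.sin(a-np.radians(yaw))],[np.sin(a-np.radians(yaw)),np.cos(a-np.radians(yaw))]])@(c0-I)+I
    print("# predicted centre",cr.round(1),"yaw",y2)
    return w
E
python3 - <<'E'
from push import *
w=arc((561,-251.5),-23,(0,-1),(70,0),-37,along=-8)
w=[(250,600,360,67,430),(420,420,360,45,430),(550,0,330,0,430),(540,-250,250,-20,430)]+w
print(np.round(w,1)[:7]); plan(w)
E
```

```text
# predicted centre [ 590.4 -218.2] yaw -60
[[ 250.   600.   360.    67.   430. ]
 [ 420.   420.   360.    45.   430. ]
 [ 550.     0.   330.     0.   430. ]
 [ 540.  -250.   250.   -20.   430. ]
 [ 514.2 -341.3  150.   -23.   430. ]
 [ 514.2 -341.3   20.   -23.   350. ]
 [ 525.9 -313.7   20.   -23.    80. ]]
[[32,-42.9,-2.4,0,3,0],[63.9,-85.8,-4.7,0,5.9,0],[95.9,-128.7,-7.1,0,8.9,0],[137.6,-128.7,-33.7,0,13.3,0],[179.4,-128.7,-60.3,0,17.7,0]]
[[47.9,0,-12.6,0,4.4,0],[95.7,0,-25.3,0,8.8,0],[143.6,0,-37.9,0,13.2,0],[180.5,3.3,-70,0,18.2,0],[217.4,6.7,-102,0,23.2,0]]
[[46.5,3.3,-14.9,0,5,0],[93,6.6,-29.8,0,10,0],[139.6,10,-44.7,0,15,0],[186.1,13.3,-59.6,0,20,0],[232.6,16.6,-74.5,0,25,0]]
[[48.5,3.4,6.1,0,5,0],[96.9,6.7,12.3,0,10,0],[145.8,22.7,1.7,0,14,0],[194.7,38.7,-8.9,0,18,0],[243.6,54.7,-19.6,0,22,0]]
[[49.3,16,8.5,0,4,0],[98.6,32,17,0,8,0],[130.2,65.3,14.9,0,9,0],[161.8,98.7,12.9,0,10,0],[193.4,132,10.8,0,11,0]]
[[0,43.3,0,0,0,0],[0,86.7,0,0,0,0],[0,130,0,0,0,0],[-10,130,0,0,0,0],[-20,130,0,0,0,0]]
[[-10,0,0,0,0,0],[-16.6,0,-5.5,0,4.6,0],[-23.5,0,-10.4,0,9.2,0],[-30.8,0,-14.8,0,13.8,0],[-38.4,0,-18.5,0,18.5,0]]
[[-6.5,0,-5.5,0,4.6,0],[-13.5,0,-10.5,0,9.2,0],[-20.8,0,-14.8,0,13.8,0],[-28.4,0,-18.6,0,18.5,0],[-14.2,0,-23.3,0,18.5,0]]
[[15,0,0,0,0,0],[15,-43.3,0,0,0,0],[15,-86.7,0,0,0,0],[15,-130,0,0,0,0],[15,-130,0,0,0,0]]
# end [ 499.  -261.8  150. ] -60.0 calls 9
```

>>> apply_moves([
  [32, -42.9, -2.4, 0, 3, 0],
  [63.9, -85.8, -4.7, 0, 5.9, 0],
  [95.9, -128.7, -7.1, 0, 8.9, 0],
  [137.6, -128.7, -33.7, 0, 13.3, 0],
  [179.4, -128.7, -60.3, 0, 17.7, 0],
], grip=1)

```text
clock: 1.72
ee_pos: [0.3191, 0.5272, 0.3607]
eef_rot: [-1.569, -0.0, -0.558]
contact_force: [0.1, 0.8, -0.6]
gripper_width: 0.0856
```

>>> apply_moves([
  [47.9, 0, -12.6, 0, 4.4, 0],
  [95.7, 0, -25.3, 0, 8.8, 0],
  [143.6, 0, -37.9, 0, 13.2, 0],
  [180.5, 3.3, -70, 0, 18.2, 0],
  [217.4, 6.7, -102, 0, 23.2, 0],
])

```text
clock: 2.35
ee_pos: [0.4495, 0.3251, 0.3533]
eef_rot: [-1.57, -0.0, -0.964]
contact_force: [0.6, -0.6, -1.0]
gripper_width: 0.0857
```

>>> apply_moves([
  [46.5, 3.3, -14.9, 0, 5, 0],
  [93, 6.6, -29.8, 0, 10, 0],
  [139.6, 10, -44.7, 0, 15, 0],
  [186.1, 13.3, -59.6, 0, 20, 0],
  [232.6, 16.6, -74.5, 0, 25, 0],
])

```text
clock: 2.98
ee_pos: [0.5214, 0.0919, 0.3369]
eef_rot: [-1.57, 0.0, -1.399]
contact_force: [-0.3, 0.1, 0.3]
gripper_width: 0.0851
```

>>> apply_moves([
  [48.5, 3.4, 6.1, 0, 5, 0],
  [96.9, 6.7, 12.3, 0, 10, 0],
  [145.8, 22.7, 1.7, 0, 14, 0],
  [194.7, 38.7, -8.9, 0, 18, 0],
  [243.6, 54.7, -19.6, 0, 22, 0],
])

```text
clock: 3.6
ee_pos: [0.544, -0.1513, 0.2817]
eef_rot: [-1.57, 0.0, -1.783]
contact_force: [-0.3, 0.5, -0.6]
gripper_width: 0.0853
```

>>> apply_moves([
  [49.3, 16, 8.5, 0, 4, 0],
  [98.6, 32, 17, 0, 8, 0],
  [130.2, 65.3, 14.9, 0, 9, 0],
  [161.8, 98.7, 12.9, 0, 10, 0],
  [193.4, 132, 10.8, 0, 11, 0],
])

```text
clock: 4.22
ee_pos: [0.5143, -0.3421, 0.1491]
eef_rot: [-1.57, 0.0, -1.973]
contact_force: [0.2, 0.2, -1.1]
gripper_width: 0.0853
```

>>> apply_moves([
  [0, 43.3, 0, 0, 0, 0],
  [0, 86.7, 0, 0, 0, 0],
  [0, 130, 0, 0, 0, 0],
  [-10, 130, 0, 0, 0, 0],
  [-20, 130, 0, 0, 0, 0],
])

```text
clock: 4.85
ee_pos: [0.5235, -0.3228, 0.0215]
eef_rot: [-1.568, -0.0, -1.972]
contact_force: [0.8, -0.4, 0.9]
gripper_width: 0.0855
```

>>> apply_moves([
  [-10, 0, 0, 0, 0, 0],
  [-16.6, 0, -5.5, 0, 4.6, 0],
  [-23.5, 0, -10.4, 0, 9.2, 0],
  [-30.8, 0, -14.8, 0, 13.8, 0],
  [-38.4, 0, -18.5, 0, 18.5, 0],
])

```text
clock: 5.48
ee_pos: [0.5207, -0.2807, 0.0221]
eef_rot: [-1.567, -0.0, -2.298]
contact_force: [-0.9, -1.5, 1.1]
gripper_width: 0.0851
```

>>> apply_moves([
  [-6.5, 0, -5.5, 0, 4.6, 0],
  [-13.5, 0, -10.5, 0, 9.2, 0],
  [-20.8, 0, -14.8, 0, 13.8, 0],
  [-28.4, 0, -18.6, 0, 18.5, 0],
  [-14.2, 0, -23.3, 0, 18.5, 0],
])

```text
clock: 6.1
ee_pos: [0.5142, -0.2522, 0.0211]
eef_rot: [-1.569, 0.003, -2.612]
contact_force: [-0.2, -0.7, -0.0]
gripper_width: 0.0857
```

>>> apply_moves([
  [15, 0, 0, 0, 0, 0],
  [15, -43.3, 0, 0, 0, 0],
  [15, -86.7, 0, 0, 0, 0],
  [15, -130, 0, 0, 0, 0],
  [15, -130, 0, 0, 0, 0],
])

```text
clock: 6.72
ee_pos: [0.4994, -0.265, 0.154]
eef_rot: [-1.563, 0.004, -2.621]
contact_force: [-0.1, -0.5, -1.2]
gripper_width: 0.0851
```

```bash
python3 - <<'E'
from fit import *
o=grab("1"); carton(o)
cv2.imwrite("pics/crop2.png",np.hstack([o["top"][0][130:370,330:570],o["side"][0][220:460,280:520]]))
E
```

```text
carton top 2888 z 0.0816 (array([ 594.4, -216.4]), array([120.2, 121.3]), 29.4)
carton side 1694 z 0.0805 (array([ 588.9, -215.2]), array([124.1, 123.3]), 31.1)
  dot side 14 [ 0.5668 -0.1715  0.0809]
```

View pics/crop2.png

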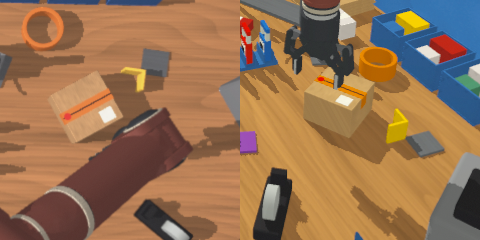

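```bash
python3 - <<'E'
from push import *
w=arc((592,-216),-60,(-1,0),(0,-85),-37,along=-8,gap=25)
w=[(x,y,z,j+180,v) for x,y,z,j,v in w]
w=[(510,-180,170,0,430)]+w
print(np.round(w,1)[[1,2,3,-1]]); plan(w)
E
```

```text
# predicted centre [ 602.8 -268.9] yaw -97
[[ 550.9 -128.9  150.    30.   430. ]
 [ 550.9 -128.9   20.    30.   350. ]
 [ 563.4 -150.5   20.    30.    80. ]
 [ 623.  -169.6  150.    -7.   430. ]]
[[-7.4,-2.8,-9.4,0,-8.6,0],[-14.7,-5.6,-18.7,0,-17.2,0],[-22.1,-8.4,-28.1,0,-25.8,0],[-29.5,-11.2,-37.5,0,-34.4,0],[-36.8,-14,-46.8,0,-42.9,0]]
[[-11.8,-2.8,-1.9,0,-8.6,0],[-23.6,-5.6,-3.7,0,-17.2,0],[-38.8,-0.6,2.3,0,-24.7,0],[-54.1,4.4,8.3,0,-32.2,0],[-69.3,9.4,14.3,0,-39.7,0]]
[[-7.9,5,14.3,0,-7.5,0],[-7.9,48.4,14.3,0,-7.5,0],[-7.9,91.7,14.2,0,-7.5,0],[-7.9,135,14.2,0,-7.5,0],[0.3,135,15.3,0,-7.5,0]]
[[8.4,0,0,0,0,0],[16.7,0,0,0,0,0],[24.4,0,5.4,0,4.6,0],[32.6,0,10.2,0,9.2,0],[41.1,0,14.3,0,13.9,0]]
[[7.7,0,5.4,0,4.6,0],[15.8,0,10.2,0,9.2,0],[24.3,0,14.3,0,13.8,0],[33.1,0,17.8,0,18.5,0],[42.2,0.1,20.5,0,23.1,0]]
[[-15,0,0,0,0,0],[-30,0,-0.1,0,0,0],[-30,-43.4,0,0,0,0],[-30,-86.7,0,0,0,0],[-30,-130,0,0,0,0]]
# end [ 623.  -169.6  150. ] -7.0 calls 6
```

>>> apply_moves([
  [-7.4, -2.8, -9.4, 0, -8.6, 0],
  [-14.7, -5.6, -18.7, 0, -17.2, 0],
  [-22.1, -8.4, -28.1, 0, -25.8, 0],
  [-29.5, -11.2, -37.5, 0, -34.4, 0],
  [-36.8, -14, -46.8, 0, -42.9, 0],
])

```text
clock: 7.45
ee_pos: [0.5061, -0.2024, 0.1625]
eef_rot: [-1.574, 0.0, -1.865]
contact_force: [0.9, -0.3, -0.3]
gripper_width: 0.0855
```

>>> apply_moves([
  [-11.8, -2.8, -1.9, 0, -8.6, 0],
  [-23.6, -5.6, -3.7, 0, -17.2, 0],
  [-38.8, -0.6, 2.3, 0, -24.7, 0],
  [-54.1, 4.4, 8.3, 0, -32.2, 0],
  [-69.3, 9.4, 14.3, 0, -39.7, 0],
])

```text
clock: 8.07
ee_pos: [0.5404, -0.1405, 0.1529]
eef_rot: [-1.573, 0.002, -1.173]
contact_force: [1.7, 0.2, -0.7]
gripper_width: 0.0855
```

>>> apply_moves([
  [-7.9, 5, 14.3, 0, -7.5, 0],
  [-7.9, 48.4, 14.3, 0, -7.5, 0],
  [-7.9, 91.7, 14.2, 0, -7.5, 0],
  [-7.9, 135, 14.2, 0, -7.5, 0],
  [0.3, 135, 15.3, 0, -7.5, 0],
])

```text
clock: 8.7
ee_pos: [0.5516, -0.1341, 0.0155]
eef_rot: [-1.578, 0.008, -1.046]
contact_force: [-0.2, -0.2, 0.2]
gripper_width: 0.0857
```

>>> apply_moves([
  [8.4, 0, 0, 0, 0, 0],
  [16.7, 0, 0, 0, 0, 0],
  [24.4, 0, 5.4, 0, 4.6, 0],
  [32.6, 0, 10.2, 0, 9.2, 0],
  [41.1, 0, 14.3, 0, 13.9, 0],
])

```text
clock: 9.32
ee_pos: [0.5903, -0.1635, 0.0214]
eef_rot: [-1.568, -0.0, -1.29]
contact_force: [1.3, 1.6, 0.2]
gripper_width: 0.0853
```

>>> apply_moves([
  [7.7, 0, 5.4, 0, 4.6, 0],
  [15.8, 0, 10.2, 0, 9.2, 0],
  [24.3, 0, 14.3, 0, 13.8, 0],
  [33.1, 0, 17.8, 0, 18.5, 0],
  [42.2, 0.1, 20.5, 0, 23.1, 0],
])

```text
clock: 9.95
ee_pos: [0.6221, -0.1981, 0.0214]
eef_rot: [-1.567, 0.001, -1.693]
contact_force: [0.3, 1.6, 0.6]
gripper_width: 0.0854
```

>>> apply_moves([
  [-15, 0, 0, 0, 0, 0],
  [-30, 0, -0.1, 0, 0, 0],
  [-30, -43.4, 0, 0, 0, 0],
  [-30, -86.7, 0, 0, 0, 0],
  [-30, -130, 0, 0, 0, 0],
])

```text
clock: 10.58
ee_pos: [0.6239, -0.1664, 0.151]
eef_rot: [-1.571, 0.001, -1.689]
contact_force: [0.2, 0.1, -0.4]
gripper_width: 0.0851
```

```bash
python3 - <<'E'
from fit import *
o=grab("2"); carton(o)
s,p,R=st(); print(p,R.round(3),s["joints"].round(2))
E
```

```text
carton top 1832 z 0.0817 (array([ 606.4, -281.7]), array([103.2, 120.8]), 82.2)
carton side 2104 z 0.0805 (array([ 603.1, -270.6]), array([125.8, 124.1]), 84.4)
  dot side 16 [ 0.6103 -0.2215  0.0815]
[ 0.62718316 -0.16844674  0.15561424] [[-0.118  0.011  0.993]
 [-0.993 -0.003 -0.118]
 [ 0.001 -1.     0.011]] [-0.05  0.73  0.49  1.54 -0.39  0.97  0.45]
```

```bash
cat > post.py <<'E'
from plan import *
C=np.array([675.5,-345.5]); A=np.radians(-7)
def PW(x,y): return C+np.array([[np.cos(A),-np.sin(A)],[np.sin(A),np.cos(A)]])@np.array([x,y],float)
E
python3 - <<'E'
from post import *
w=[(560,-230,160,-60,400),(*PW(-175,50),150,-97,400),(*PW(-175,50),20,-97,350),(*PW(-151,50),20,-97,100),(*PW(-133,50),20,-97,60),(*PW(-130.5,50),20,-97,15)]
plan(w)
E
```

```text
[[11.5,-0.8,-9.9,-0.6,8.9,0],[23,-1.7,-19.8,-0.6,17.7,0],[34.5,-2.5,-29.7,-0.6,26.6,-0.1],[46,-3.3,-39.6,-0.6,35.5,-0.1],[57.5,-4.1,-49.5,-0.6,44.4,-0.2]]
[[15.2,-0.8,1,0,8.8,0],[28.9,1.2,1.4,0,16.2,0],[42.6,3.2,1.8,0,23.6,0],[56.3,5.2,2.2,0,31,0],[70,7.2,2.6,0,38.4,0]]
[[10.5,2,8.8,0,7.4,0],[10.5,45.4,8.8,0,7.4,0],[10.5,88.7,8.8,0,7.4,0],[10.5,132,8.8,0,7.4,0],[-1.4,132,10.3,0,7.4,0]]
[[-12,0,0,0,0,0],[-18,0,0,0,0,0],[-24,0.1,0,0,0,0],[-30,0.1,0,0,0,0],[-31.2,0.1,0,0,0,0]]
[[-1.3,0,0,0,0,0],[-1.3,0,0,0,0,0],[-1.3,0,0,0,0,0],[-1.3,0,0,0,0,0],[-1.3,0,0,0,0,0]]
# end [ 552.1 -279.9   20. ] -97.0 calls 5
```

>>> apply_moves([
  [11.5, -0.8, -9.9, -0.6, 8.9, 0],
  [23, -1.7, -19.8, -0.6, 17.7, 0],
  [34.5, -2.5, -29.7, -0.6, 26.6, -0.1],
  [46, -3.3, -39.6, -0.6, 35.5, -0.1],
  [57.5, -4.1, -49.5, -0.6, 44.4, -0.2],
])

```text
clock: 11.3
ee_pos: [0.5673, -0.2181, 0.153]
eef_rot: [-1.581, -0.007, -2.469]
contact_force: [0.2, 0.1, -0.6]
gripper_width: 0.0855
```

>>> apply_moves([
  [15.2, -0.8, 1, 0, 8.8, 0],
  [28.9, 1.2, 1.4, 0, 16.2, 0],
  [42.6, 3.2, 1.8, 0, 23.6, 0],
  [56.3, 5.2, 2.2, 0, 31, 0],
  [70, 7.2, 2.6, 0, 38.4, 0],
])

```text
clock: 11.92
ee_pos: [0.5144, -0.2638, 0.1461]
eef_rot: [-1.575, -0.011, -3.139]
contact_force: [0.2, 0.8, 0.3]
gripper_width: 0.0855
```

>>> apply_moves([
  [10.5, 2, 8.8, 0, 7.4, 0],
  [10.5, 45.4, 8.8, 0, 7.4, 0],
  [10.5, 88.7, 8.8, 0, 7.4, 0],
  [10.5, 132, 8.8, 0, 7.4, 0],
  [-1.4, 132, 10.3, 0, 7.4, 0],
])

```text
clock: 12.55
ee_pos: [0.5125, -0.2723, 0.0117]
eef_rot: [-1.577, -0.018, 3.017]
contact_force: [1.2, -0.7, -0.2]
gripper_width: 0.0852
```

>>> apply_moves([
  [-12, 0, 0, 0, 0, 0],
  [-18, 0, 0, 0, 0, 0],
  [-24, 0.1, 0, 0, 0, 0],
  [-30, 0.1, 0, 0, 0, 0],
  [-31.2, 0.1, 0, 0, 0, 0],
])

```text
clock: 13.18
ee_pos: [0.5459, -0.2797, 0.0147]
eef_rot: [-1.571, -0.01, 3.017]
contact_force: [-3.0, 0.6, 1.0]
gripper_width: 0.0855
```

>>> apply_moves([
  [-1.3, 0, 0, 0, 0, 0],
  [-1.3, 0, 0, 0, 0, 0],
  [-1.3, 0, 0, 0, 0, 0],
  [-1.3, 0, 0, 0, 0, 0],
  [-1.3, 0, 0, 0, 0, 0],
])

```text
clock: 13.8
ee_pos: [0.5469, -0.2798, 0.0144]
eef_rot: [-1.571, -0.011, 3.017]
contact_force: [-2.9, -0.1, 0.0]
gripper_width: 0.0857
```

>>> apply_moves([
  [-2, -4, 0, 0, 0, 0],
  [-4, -4, 0, 0, 0, 0],
  [-5, -4, 0, 0, 0, 0],
  [-6, -4, 0, 0, 0, 0],
  [-6, -4, 0, 0, 0, 0],
])

```text
clock: 14.42
ee_pos: [0.5514, -0.2799, 0.0179]
eef_rot: [-1.573, -0.014, 3.017]
contact_force: [-4.0, 1.7, 0.7]
gripper_width: 0.0853
```

>>> apply_moves([
  [-1, 0, 0, 0, 0, 0],
  [-1, 0, 0, 0, 0, 0],
  [-2, 0, 0, 0, 0, 0],
  [-2, 0, 0, 0, 0, 0],
  [-2, 0, 0, 0, 0, 0],
])

```text
clock: 15.05
ee_pos: [0.5512, -0.2797, 0.0175]
eef_rot: [-1.574, -0.018, 3.016]
contact_force: [-8.2, 2.2, 2.2]
gripper_width: 0.0853
```

```bash
python3 - <<'E'
from fit import *
o=grab("3"); carton(o); s,p,R=st(); print(p,s["contact_force"])
E
```

```text
carton top 1854 z 0.0823 (array([ 631.7, -275.7]), array([120.9, 112.9]), 82.0)
carton side 1356 z 0.0814 (array([ 622.3, -275.6]), array([134., 124.]), 81.8)
[ 0.55124413 -0.27970237  0.01754548] [-8.37244511  2.24768402  1.18107825]
```

```bash
python3 - <<'E'
from post import *
p=np.array([551.5,-280.]); b=PW(-20,0)-C
w=[(*(p+b),18,-97,120),(*(p+b),150,-97,400),(560,-200,160,-52,400),(*PW(-50,170),150,-7,400),(*PW(-50,170),22,-7,300),(*PW(-50,137),22,-7,100),(*PW(-50,132.5),22,-7,20),(*PW(-50,132.5),22,-7,20,4)]
plan(w,(553,-280,17.5,-97))
E
```

```text
[[10.7,-0.2,0.1,0,0,0],[21.5,-0.5,0.2,0,0,0],[21.5,-44.5,0.2,0,0,0],[21.5,-88.5,0.2,0,0,0],[21.5,-132.5,0.2,0,0,0]]
[[-3.7,-2,-16.1,0,-9,0],[-7.5,-4,-32.2,0,-18,0],[-11.2,-6,-48.3,0,-27,0],[-15,-8,-64.4,0,-36,0],[-18.7,-10,-80.5,0,-45,0]]
[[-17.2,2,6.1,0,-9,0],[-34.5,4,12.1,0,-18,0],[-51.7,6,18.1,0,-27,0],[-69,8,24.2,0,-36,0],[-86.3,10,30.2,0,-45,0]]
[[0.1,32,0,0,0,0],[0.1,64,0,0,0,0],[0.1,96,0,0,0,0],[0.1,128,0,0,0,0],[11.1,128,0,0,0,0]]
[[11,0,0,0,0,0],[22,0,0,0,0,0],[24.2,0,0,0,0,0],[26.5,0,0,0,0,0],[26.5,0,0,0,0,0]]
[[0,0,0,0,0,0],[0,0,0,0,0,0],[0,0,0,0,0,0],[0,0,0,0,0,0],[0,0,0,0,0,0]]
# end [ 642.  -207.9   22. ] -7.0 calls 6
```

>>> apply_moves([
  [10.7, -0.2, 0.1, 0, 0, 0],
  [21.5, -0.5, 0.2, 0, 0, 0],
  [21.5, -44.5, 0.2, 0, 0, 0],
  [21.5, -88.5, 0.2, 0, 0, 0],
  [21.5, -132.5, 0.2, 0, 0, 0],
])

```text
clock: 15.78
ee_pos: [0.5354, -0.2786, 0.1529]
eef_rot: [-1.571, -0.009, 3.017]
contact_force: [1.5, -0.9, -0.1]
gripper_width: 0.0854
```

>>> apply_moves([
  [-3.7, -2, -16.1, 0, -9, 0],
  [-7.5, -4, -32.2, 0, -18, 0],
  [-11.2, -6, -48.3, 0, -27, 0],
  [-15, -8, -64.4, 0, -36, 0],
  [-18.7, -10, -80.5, 0, -45, 0],
])

```text
clock: 16.4
ee_pos: [0.5642, -0.2005, 0.1615]
eef_rot: [-1.577, -0.005, -2.476]
contact_force: [-0.6, 0.6, 0.3]
gripper_width: 0.0852
```

>>> apply_moves([
  [-17.2, 2, 6.1, 0, -9, 0],
  [-34.5, 4, 12.1, 0, -18, 0],
  [-51.7, 6, 18.1, 0, -27, 0],
  [-69, 8, 24.2, 0, -36, 0],
  [-86.3, 10, 30.2, 0, -45, 0],
])

```text
clock: 17.02
ee_pos: [0.6511, -0.1717, 0.1505]
eef_rot: [-1.579, 0.001, -1.691]
contact_force: [-0.4, 0.4, 0.3]
gripper_width: 0.0856
```

>>> apply_moves([
  [0.1, 32, 0, 0, 0, 0],
  [0.1, 64, 0, 0, 0, 0],
  [0.1, 96, 0, 0, 0, 0],
  [0.1, 128, 0, 0, 0, 0],
  [11.1, 128, 0, 0, 0, 0],
])

```text
clock: 17.65
ee_pos: [0.646, -0.1804, 0.0195]
eef_rot: [-1.586, 0.003, -1.694]
contact_force: [-0.1, -0.7, -0.3]
gripper_width: 0.0855
```

>>> apply_moves([
  [11, 0, 0, 0, 0, 0],
  [22, 0, 0, 0, 0, 0],
  [24.2, 0, 0, 0, 0, 0],
  [26.5, 0, 0, 0, 0, 0],
  [26.5, 0, 0, 0, 0, 0],
])

```text
clock: 18.27
ee_pos: [0.6451, -0.2077, 0.0238]
eef_rot: [-1.58, 0.003, -1.695]
contact_force: [-0.2, 2.5, 7.2]
gripper_width: 0.0854
```

>>> apply_moves([
  [1, 0, 0, 0, 0, 0],
  [1, 0, 0, 0, 0, 0],
  [2, 0, 0, 0, 0, 0],
  [2, 0, 0, 0, 0, 0],
  [2, 0, 0, 0, 0, 0],
])

```text
clock: 18.9
ee_pos: [0.6451, -0.2075, 0.0237]
eef_rot: [-1.581, 0.006, -1.694]
contact_force: [-0.5, 5.7, 7.5]
gripper_width: 0.0852
```

```bash
python3 - <<'E'
from fit import *
o=grab("4"); carton(o); s,p,R=st(); print(p,s["contact_force"])
E
```

```text
carton top 1452 z 0.0818 (array([ 623.1, -296.1]), array([ 89.3, 123. ]), 80.0)
carton side 2168 z 0.0807 (array([ 623.2, -267.7]), array([144.9, 125.5]), 81.1)
  dot side 17 [ 0.6293 -0.2281  0.0818]
[ 0.6450768  -0.20747149  0.02373931] [-1.07514351  5.13327513  7.53762135]
```

>>> apply_moves([
  [-10, 0, 0, 0, 0, 0],
  [-22, 0, 0, 0, 0, 0],
  [-22, -40, 0, 0, 0, 0],
  [-22, -80, 0, 0, 0, 0],
  [-22, -130, 0, 0, 0, 0],
])

```text
clock: 19.62
ee_pos: [0.6475, -0.1879, 0.1519]
eef_rot: [-1.584, 0.001, -1.695]
contact_force: [0.2, -1.6, -0.1]
gripper_width: 0.0852
```

>>> apply_moves([
  [-50, -30, -30, 0, 0, 0],
  [-100, -60, -60, 0, 0, 0],
  [-150, -60, -90, 0, 0, 0],
  [-150, -60, -90, 0, 0, 0],
  [-150, -60, -90, 0, 0, 0],
])

```text
clock: 20.25
ee_pos: [0.578, -0.0291, 0.213]
eef_rot: [-1.581, -0.0, -1.694]
contact_force: [0.0, -0.7, -0.5]
gripper_width: 0.0852
```

```bash
python3 - <<'E'
from fit import *
o=grab("5"); carton(o); s,p,R=st(); print(p,s["contact_force"])
a=o["top"][0][160:300,370:510]; b=o["side"][0][270:410,320:460]
cv2.imwrite("pics/crop3.png",cv2.resize(np.hstack([a,b]),None,fx=2.8,fy=2.8,interpolation=cv2.INTER_CUBIC))
E
```

```text
carton top 2889 z 0.0817 (array([ 625.8, -279.3]), array([121. , 120.7]), 82.4)
carton side 2095 z 0.0806 (array([ 621.6, -277.6]), array([126.4, 121.9]), 81.8)
  dot side 14 [ 0.6288 -0.2277  0.0823]
[ 0.57816394 -0.03119422  0.21291346] [ 0.3180471  -0.03890314 -0.56262248]
```

View pics/crop3.png

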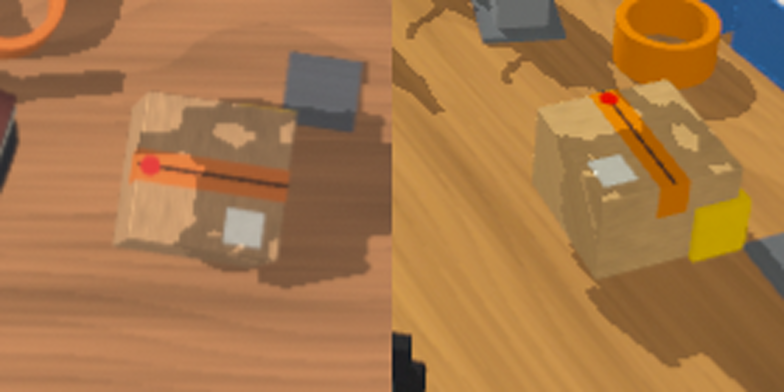

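```bash
python3 - <<'E'
from post import *
plan([(640,-10,250,-20,300),(688,-0.3,240,-20,200),(688,-0.3,240,-20,200,2),(688,-0.3,126,-20,250),(688,-0.3,126,-20,250,3)])
E
```

```text
[[-9.6,-12.6,19.4,0.6,4.2,0.1],[-19.2,-25.2,38.8,0.6,8.5,0.1],[-28.8,-37.7,58.3,0.6,12.7,0.1],[-36.7,-33,81.5,0.6,12.7,0.1],[-44.5,-28.2,104.7,0.6,12.7,0.1]]
[[0,0,0,0,0,0],[0,0,0,0,0,0],[-0.1,28.5,0,0,0,0],[-0.1,57,0,0,0,0],[-0.1,85.5,0,0,0,0]]
[[0,28.5,0,0,0,0],[0,28.5,0,0,0,0],[0,28.5,0,0,0,0],[0,28.5,0,0,0,0],[0,28.5,0,0,0,0]]
# end [ 6.88e+02 -3.00e-01  1.26e+02] -20.0 calls 3
```

>>> apply_moves([
  [-9.6, -12.6, 19.4, 0.6, 4.2, 0.1],
  [-19.2, -25.2, 38.8, 0.6, 8.5, 0.1],
  [-28.8, -37.7, 58.3, 0.6, 12.7, 0.1],
  [-36.7, -33, 81.5, 0.6, 12.7, 0.1],
  [-44.5, -28.2, 104.7, 0.6, 12.7, 0.1],
])

```text
clock: 20.98
ee_pos: [0.6889, -0.0005, 0.2398]
eef_rot: [-1.571, -0.0, -1.92]
contact_force: [0.6, -0.3, -0.4]
gripper_width: 0.0853
```

>>> apply_moves([
  [0, 0, 0, 0, 0, 0],
  [0, 0, 0, 0, 0, 0],
  [0, 28.5, 0, 0, 0, 0],
  [0, 57, 0, 0, 0, 0],
  [0, 85.5, 0, 0, 0, 0],
])

```text
clock: 21.6
ee_pos: [0.6872, 0.0008, 0.1547]
eef_rot: [-1.571, 0.001, -1.919]
contact_force: [0.5, -0.7, -0.1]
gripper_width: 0.0853
```

>>> apply_moves([
  [0, 28.5, 0, 0, 0, 0],
  [0, 28.5, 0, 0, 0, 0],
  [0, 28.5, 0, 0, 0, 0],
  [0, 28.5, 0, 0, 0, 0],
  [0, 28.5, 0, 0, 0, 0],
])

```text
clock: 22.22
ee_pos: [0.6883, 0.0017, 0.1275]
eef_rot: [-1.569, 0.002, -1.917]
contact_force: [1.4, 0.1, -0.0]
gripper_width: 0.0851
```

>>> apply_moves([
  [0, 0, 0, 0, 0, 0],
  [0, 0, 0, 0, 0, 0],
  [0, 0, 0, 0, 0, 0],
  [0, 0, 0, 0, 0, 0],
  [0, 0, 0, 0, 0, 0],
], grip=-1, newtons=60)

```text
clock: 22.85
ee_pos: [0.6879, 0.0019, 0.1263]
eef_rot: [-1.571, 0.001, -1.917]
contact_force: [0.0, -0.3, 0.3]
gripper_width: 0.0174
```

>>> apply_moves([
  [0, 0, 0, 0, 0, 0],
  [0, 0, 0, 0, 0, 0],
  [0, 0, 0, 0, 0, 0],
  [0, 0, 0, 0, 0, 0],
  [0, 0, 0, 0, 0, 0],
])

```text
clock: 23.48
ee_pos: [0.6879, 0.0019, 0.1263]
eef_rot: [-1.571, 0.001, -1.917]
contact_force: [0.7, -0.1, 1.5]
gripper_width: 0.0173
```

```bash
python3 - <<'E'
from fit import *
s,p,R=st(); print(p,R.round(4),s["contact_force"],s["gripper_width"],s["joints"].round(2))
o=grab("6")
a=o["top"][0][130:270,250:390]; b=o["side"][0][160:300,300:440]
cv2.imwrite("pics/crop4.png",cv2.resize(np.hstack([a,b]),None,fx=2.5,fy=2.5,interpolation=cv2.INTER_CUBIC))
E
```

```text
[0.68791555 0.00190581 0.12631917] [[-3.393e-01  5.000e-04  9.407e-01]
 [-9.407e-01  1.200e-03 -3.393e-01]
 [-1.300e-03 -1.000e+00  0.000e+00]] [ 0.74460537 -0.11735844  1.52856339] 0.017309441627820176 [-0.32  0.83  0.55  1.43 -0.47  1.01 -0.01]
```

View pics/crop4.png

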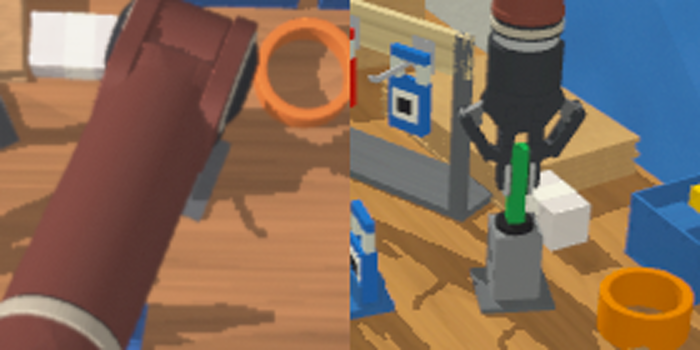

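```bash
python3 - <<'E'
from fit import *
G=((40,80,30),(80,255,255))
for t in("0","6"):
  o=load(t)
  for lo,hi in((.095,.12),(.15,.182)):
    for n,P in zip(o,sel(o,(.62,-.06,lo),(.74,.06,hi),G)):
        if len(P)>5: print(t,n,lo,len(P),np.mean(P,0).round(4),rect(P))
from plan import *
# lift and carry
E
```

```text
0 top 0.095 19 [0.6841 0.0012 0.1079] (array([692.1,   1.3]), array([21.4, 21.5]), 80.8)
0 side 0.095 69 [ 0.6835 -0.0033  0.107 ] (array([682.8,  -1.4]), array([14.4, 23.8]), 40.0)
0 top 0.15 61 [6.871e-01 4.000e-04 1.741e-01] (array([ 6.902e+02, -1.000e-01]), array([17.8, 18. ]), 78.1)
0 side 0.15 105 [ 0.6837 -0.0022  0.1674] (array([685.3,  -0.7]), array([23.3, 18.5]), 72.1)
6 side 0.095 61 [ 0.6816 -0.0029  0.1073] (array([ 6.833e+02, -1.000e-01]), array([19.9, 18.8]), 61.3)
6 side 0.15 92 [ 0.6846 -0.0036  0.1676] (array([686. ,   0.8]), array([22.5, 18.9]), 62.0)
```

```bash
python3 - <<'E'
from plan import *
S=(688,1.9,126.2,-19.8)
c=np.array([624.2,-276.9]); b=np.array([-.127,-.992])
s=c-51*b; e=c+52*b; print(s,e)
plan([(688,1.9,245,-19.8,240),(660,-110,235,-19.8,320),(*s,200,-19.8,320),(*s,200,-19.8,320,1),(*s,172.3,-19.8,70),(*s,172.3,-19.8,70,2)],S)
print(); plan([(*e,172.3,-19.8,41.5),(*e,172.3,-19.8,10,2),(*e,235,-19.8,200)],(*s,172.3,-19.8))
E
```

```text
[ 630.677 -226.308] [ 617.596 -328.484]
[[0,-29.7,0,0,0,0],[0,-59.4,0,0,0,0],[0,-89.1,0,0,0,0],[0,-118.8,0,0,0,0],[38.3,-115.5,3.9,0,0,0]]
[[38.2,3.4,3.8,0,0,0],[76.5,6.7,7.7,0,0,0],[106.3,15.4,10.6,0,0,0],[136.2,24.2,13.6,0,0,0],[166,32.9,16.5,0,0,0]]
[[29.8,8.8,3,0,0,0],[29.8,8.8,3,0,0,0],[29.8,15.7,3,0,0,0],[29.8,22.6,3,0,0,0],[29.8,29.6,3,0,0,0]]
[[0,6.9,0,0,0,0],[0,6.9,0,0,0,0],[0,6.9,0,0,0,0],[0,6.9,0,0,0,0],[0,6.9,0,0,0,0]]
# end [ 630.7 -226.3  172.3] -19.8 calls 4

[[5,0,1.1,0,0,0],[10.1,0,2.2,0,0,0],[15.1,0,3.3,0,0,0],[20.1,0,4.5,0,0,0],[25.1,0,5.6,0,0,0]]
[[5.1,0,1.1,0,0,0],[10.1,0,2.2,0,0,0],[15.1,0,3.3,0,0,0],[20.2,0,4.4,0,0,0],[25.2,0,5.6,0,0,0]]
[[5,0,1.1,0,0,0],[10,0,2.2,0,0,0],[15.1,0,3.3,0,0,0],[20.1,0,4.4,0,0,0],[25.1,0,5.5,0,0,0]]
[[5.1,0,1.1,0,0,0],[10.1,0,2.3,0,0,0],[15.1,0,3.4,0,0,0],[20.1,0,4.5,0,0,0],[25.2,0,5.6,0,0,0]]
[[0,0,0,0,0,0],[0,0,0,0,0,0],[0,-20.9,0,0,0,0],[0,-41.8,0,0,0,0],[0,-62.7,0,0,0,0]]
# end [ 617.6 -328.5  235. ] -19.8 calls 5
```

>>> apply_moves([
  [0, -29.7, 0, 0, 0, 0],
  [0, -59.4, 0, 0, 0, 0],
  [0, -89.1, 0, 0, 0, 0],
  [0, -118.8, 0, 0, 0, 0],
  [38.3, -115.5, 3.9, 0, 0, 0],
])

```text
clock: 24.2
ee_pos: [0.6804, -0.0313, 0.2437]
eef_rot: [-1.567, 0.006, -1.909]
contact_force: [0.5, -1.4, -1.6]
gripper_width: 0.0174
```

>>> apply_moves([
  [38.2, 3.4, 3.8, 0, 0, 0],
  [76.5, 6.7, 7.7, 0, 0, 0],
  [106.3, 15.4, 10.6, 0, 0, 0],
  [136.2, 24.2, 13.6, 0, 0, 0],
  [166, 32.9, 16.5, 0, 0, 0],
])

```text
clock: 24.82
ee_pos: [0.6365, -0.1979, 0.2074]
eef_rot: [-1.574, 0.001, -1.917]
contact_force: [0.2, 0.7, -0.7]
gripper_width: 0.0172
```

>>> apply_moves([
  [29.8, 8.8, 3, 0, 0, 0],
  [29.8, 8.8, 3, 0, 0, 0],
  [29.8, 8.8, 3, 0, 0, 0],
  [29.8, 8.8, 3, 0, 0, 0],
  [29.8, 8.8, 3, 0, 0, 0],
])

```text
clock: 25.45
ee_pos: [0.6308, -0.225, 0.1998]
eef_rot: [-1.571, 0.002, -1.915]
contact_force: [-0.0, 0.1, -0.7]
gripper_width: 0.0171
```

```bash
python3 - <<'E'
from fit import *
s,p,R=st(); print(p,s["contact_force"],s["gripper_width"],R.round(3))
o=grab("7"); carton(o)
W=((0,0,150),(180,60,255))
for n,P in zip(o,sel(o,(.58,-.3,.1),(.68,-.17,.2))):
    if len(P):
        for a in np.arange(.1,.2,.01):
            Q=P[(P[:,2]>a)&(P[:,2]<a+.01)]
            if len(Q)>2: print(n,a.round(2),len(Q),Q.mean(0).round(4))
cv2.imwrite("pics/crop5.png",cv2.resize(o["side"][0][190:390,320:520],None,fx=2.5,fy=2.5,interpolation=cv2.INTER_CUBIC))
E
```

```text
[ 0.63082249 -0.22504835  0.19982174] [-0.0450842   0.06696294 -0.73738559] 0.017119270091208363 [[-0.338  0.     0.941]
 [-0.941  0.002 -0.338]
 [-0.002 -1.    -0.   ]]
carton top 210 z 0.0815 (array([ 589.8, -320.9]), array([29.1, 61.6]), 80.4)
carton side 2092 z 0.0807 (array([ 621.3, -278.4]), array([125.2, 123. ]), 82.2)
  dot side 14 [ 0.6292 -0.2285  0.0818]
side 0.1 6 [ 0.6268 -0.2264  0.1082]
side 0.11 17 [ 0.625  -0.2284  0.1165]
side 0.12 26 [ 0.6244 -0.2274  0.1253]
side 0.13 27 [ 0.626  -0.2282  0.1347]
side 0.14 23 [ 0.624  -0.2282  0.1445]
side 0.15 10 [ 0.6197 -0.2363  0.1589]
side 0.16 143 [ 0.624  -0.2298  0.1649]
side 0.17 39 [ 0.6244 -0.2293  0.1748]
side 0.18 40 [ 0.624  -0.2288  0.1852]
side 0.19 33 [ 0.6249 -0.2306  0.1953]
```

View pics/crop5.png

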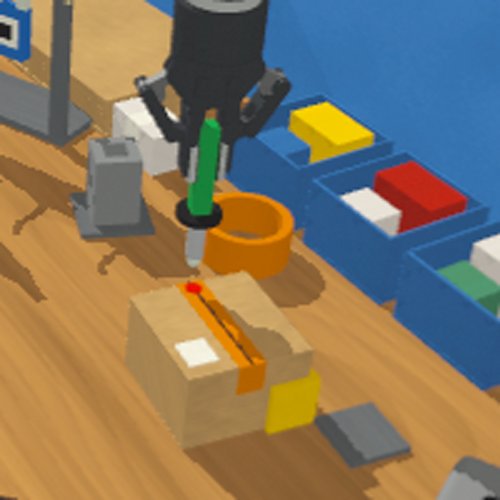

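>>> apply_moves([
  [2, 6.9, 0, 0, 0, 0],
  [2, 13.8, 0, 0, 0, 0],
  [2, 20.8, 0, 0, 0, 0],
  [2, 27.7, 0, 0, 0, 0],
  [2, 27.7, 0, 0, 0, 0],
])

```text
clock: 26.18
ee_pos: [0.6295, -0.2281, 0.1716]
eef_rot: [-1.572, 0.001, -1.917]
contact_force: [-0.1, 0.3, 1.3]
gripper_width: 0.0169
```

>>> apply_moves([
  [0, 0, 0, 0, 0, 0],
  [0, 0, 0, 0, 0, 0],
  [0, 0, 0, 0, 0, 0],
  [0, 0, 0, 0, 0, 0],
  [0, 0, 0, 0, 0, 0],
])

```text
clock: 26.8
ee_pos: [0.6296, -0.2282, 0.172]
eef_rot: [-1.571, 0.001, -1.917]
contact_force: [-1.1, 1.0, -0.2]
gripper_width: 0.0172
```

```bash
python3 - <<'E'
from fit import *
s,p,R=st(); print(p,s["contact_force"])
o=grab("8"); carton(o)
cv2.imwrite("pics/crop6.png",cv2.resize(o["side"][0][240:390,320:470],None,fx=3,fy=3,interpolation=cv2.INTER_CUBIC))
E
```

```text
[ 0.62958787 -0.22815425  0.17203492] [-1.12009914  1.00943343 -0.24085524]
carton top 239 z 0.0814 (array([ 591.3, -319.8]), array([31.7, 62.8]), 79.4)
carton side 2083 z 0.0806 (array([ 621.5, -277.7]), array([125. , 122.6]), 81.9)
  dot side 2 [ 0.6284 -0.2344  0.0829]
```

View pics/crop6.png

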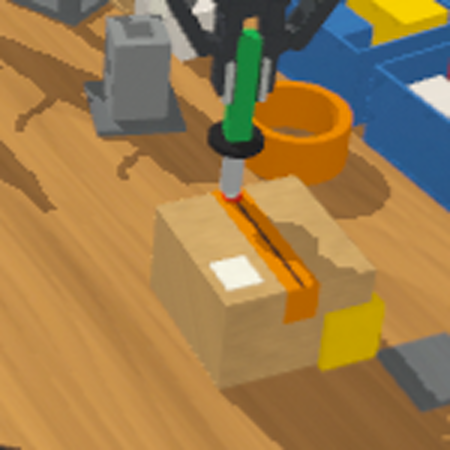

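>>> apply_moves([
  [5, 0, 1.1, 0, 0, 0],
  [10, 0, 2.2, 0, 0, 0],
  [15, 0, 3.3, 0, 0, 0],
  [20, 0, 4.4, 0, 0, 0],
  [25, 0, 5.5, 0, 0, 0],
])

```text
clock: 27.52
ee_pos: [0.6262, -0.254, 0.172]
eef_rot: [-1.571, 0.001, -1.917]
contact_force: [0.6, 0.7, 1.2]
gripper_width: 0.0176
```

>>> apply_moves([
  [5, 0, 1.1, 0, 0, 0],
  [10, 0, 2.2, 0, 0, 0],
  [15, 0, 3.3, 0, 0, 0],
  [20, 0, 4.4, 0, 0, 0],
  [25, 0, 5.5, 0, 0, 0],
])

```text
clock: 28.15
ee_pos: [0.6229, -0.2793, 0.1719]
eef_rot: [-1.571, 0.001, -1.917]
contact_force: [-0.2, 2.3, -0.0]
gripper_width: 0.0172
```

>>> apply_moves([
  [5, 0, 1.1, 0, 0, 0],
  [10, 0, 2.2, 0, 0, 0],
  [15, 0, 3.3, 0, 0, 0],
  [20, 0, 4.4, 0, 0, 0],
  [25, 0, 5.5, 0, 0, 0],
])

```text
clock: 28.78
ee_pos: [0.6196, -0.3047, 0.1719]
eef_rot: [-1.571, 0.001, -1.917]
contact_force: [-0.3, 1.3, 0.6]
gripper_width: 0.0173
```

>>> apply_moves([
  [5, 0, 1.1, 0, 0, 0],
  [10, 0, 2.2, 0, 0, 0],
  [15, 0, 3.3, 0, 0, 0],
  [20, 0, 4.4, 0, 0, 0],
  [24.5, 0, 5.4, 0, 0, 0],
])

```text
clock: 29.4
ee_pos: [0.6164, -0.3296, 0.1719]
eef_rot: [-1.571, 0.001, -1.917]
contact_force: [0.4, 1.0, 1.2]
gripper_width: 0.0176
```

>>> apply_moves([
  [0, 0, 0, 0, 0, 0],
  [0, 0, 0, 0, 0, 0],
  [0, 0, 0, 0, 0, 0],
  [0, 0, 0, 0, 0, 0],
  [0, 0, 0, 0, 0, 0],
])

```text
clock: 30.02
ee_pos: [0.6163, -0.3294, 0.1719]
eef_rot: [-1.571, 0.001, -1.917]
contact_force: [-0.2, -0.0, 0.9]
gripper_width: 0.0173
```

```bash
python3 - <<'E'
from fit import *
s,p,R=st(); print(p,s["contact_force"])
o=grab("9"); carton(o)
cv2.imwrite("pics/crop7.png",cv2.resize(o["side"][0][240:390,320:470],None,fx=3,fy=3,interpolation=cv2.INTER_CUBIC))
E
```

```text
[ 0.6163497  -0.32940174  0.1719295 ] [-0.16910441 -0.00308694  0.9173226 ]
carton top 2456 z 0.0816 (array([ 626.1, -279.4]), array([120.7, 121.2]), 82.7)
carton side 1722 z 0.0806 (array([ 621.8, -277.4]), array([126.6, 123. ]), 82.9)
  dot side 14 [ 0.6299 -0.2281  0.0811]
```

View pics/crop7.png

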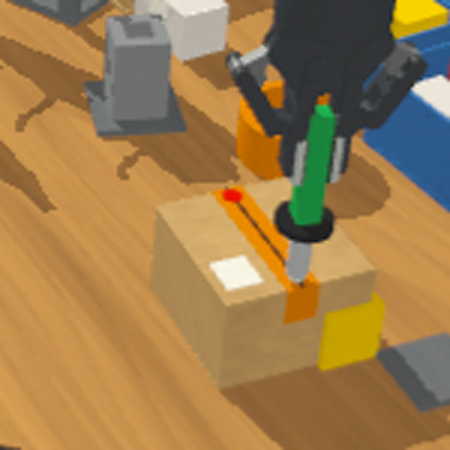

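```bash
python3 - <<'E'
from plan import *
s,p,R=st();p=p*1000; e=p[:2]+3*np.array([-.127,-.992])
j=-19.8
plan([(*e,172,j,40),(*e,172,j,40,2),(*e,240,j,250),(660,-110,245,j,350),(688,1.9,240,j,350),(688,1.9,240,j,350,3)])
E
```

```text
[[2.9,-0.1,0.7,0,0,0],[2.9,-0.1,0.7,0,0,0],[2.9,-0.1,0.7,0,0,0],[2.9,-22.8,0.6,0,0,0],[2.9,-45.4,0.6,0,0,0]]
[[0,-22.7,0,0,0,0],[-37.4,-23.5,-5.7,0,0,0],[-74.7,-24.3,-11.3,0,0,0],[-112.1,-25.1,-17,0,0,0],[-149.4,-25.9,-22.7,0,0,0]]
[[-37.3,-0.8,-5.7,0,0,0],[-74.7,-1.6,-11.3,0,0,0],[-112.9,0.1,-15.2,0,0,0],[-151.2,1.8,-19.1,0,0,0],[-189.4,3.5,-23,0,0,0]]
[[0,0,0,0,0,0],[0,0,0,0,0,0],[0,0,0,0,0,0],[0,0,0,0,0,0],[0,0,0,0,0,0]]
# end [687.9   1.9 240. ] -19.8 calls 4
```

>>> apply_moves([
  [2.9, 0, 0.7, 0, 0, 0],
  [2.9, 0, 0.7, 0, 0, 0],
  [2.9, 0, 0.7, 0, 0, 0],
  [2.9, -22.8, 0.6, 0, 0, 0],
  [2.9, -45.4, 0.6, 0, 0, 0],
])

```text
clock: 30.75
ee_pos: [0.6156, -0.3323, 0.217]
eef_rot: [-1.573, 0.001, -1.917]
contact_force: [1.0, -0.6, -0.3]
gripper_width: 0.0171
```

>>> apply_moves([
  [0, -22.7, 0, 0, 0, 0],
  [-37.4, -23.5, -5.7, 0, 0, 0],
  [-74.7, -24.3, -11.3, 0, 0, 0],
  [-112.1, -25.1, -17, 0, 0, 0],
  [-149.4, -25.9, -22.7, 0, 0, 0],
])

```text
clock: 31.38
ee_pos: [0.6453, -0.1829, 0.2429]
eef_rot: [-1.572, 0.001, -1.917]
contact_force: [0.5, -0.5, -1.0]
gripper_width: 0.0172
```

>>> apply_moves([
  [-37.3, -0.8, -5.7, 0, 0, 0],
  [-74.7, -1.6, -11.3, 0, 0, 0],
  [-112.9, 0.1, -15.2, 0, 0, 0],
  [-151.2, 1.8, -19.1, 0, 0, 0],
  [-189.4, 3.5, -23, 0, 0, 0],
])

```text
clock: 32.0
ee_pos: [0.6881, 0.003, 0.2396]
eef_rot: [-1.572, 0.0, -1.917]
contact_force: [0.3, -0.5, 0.3]
gripper_width: 0.0172
```

>>> apply_moves([
  [0, 0, 0, 0, 0, 0],
  [0, 0, 0, 0, 0, 0],
  [0, 0, 0, 0, 0, 0],
  [0, 0, 0, 0, 0, 0],
  [0, 0, 0, 0, 0, 0],
])

```text
clock: 32.62
ee_pos: [0.6879, 0.0012, 0.2402]
eef_rot: [-1.571, 0.001, -1.918]
contact_force: [-0.0, 0.2, 0.1]
gripper_width: 0.0175
```

```bash
python3 - <<'E'
from fit import *
s,p,R=st(); print(p,s["contact_force"],R.round(3))
o=grab("10"); carton(o)
for n,P in zip(o,sel(o,(.62,-.06,.081),(.74,.06,.089))): print("holder",n,len(P),rect(P) if len(P) else "")
im,X=o["side"]
for a in np.arange(.15,.21,.01):
    Q=[q for q in sel(o,(.62,-.06,a),(.74,.06,a+.01))[1]]; Q=np.array(Q)
    if len(Q)>2: print(a.round(2),len(Q),Q.mean(0).round(4))
E
```

```text
[0.68794085 0.00118332 0.24022329] [-0.02234794  0.24229679  0.07618151] [[-0.34   0.     0.94 ]
 [-0.94   0.001 -0.34 ]
 [-0.001 -1.    -0.   ]]
carton top 2890 z 0.0817 (array([ 626. , -279.7]), array([121.8, 121.5]), 82.5)
carton side 2100 z 0.0806 (array([ 621.4, -278.1]), array([126.4, 121.9]), 82.0)
  dot side 14 [ 0.6297 -0.2275  0.0814]
holder top 0 
holder side 180 (array([686.7,   2.6]), array([56.5, 51.4]), 70.5)
0.15 13 [0.6828 0.     0.1561]
0.16 21 [ 0.6824 -0.0014  0.1653]
0.17 22 [ 0.6824 -0.0024  0.1757]
0.18 22 [ 0.6827 -0.0023  0.185 ]
0.19 8 [ 0.6779 -0.0083  0.197 ]
0.2 98 [ 0.6812 -0.004   0.2049]
```

>>> apply_moves([
  [0, 28, 0, 0, 0, 0],
  [0, 56, 0, 0, 0, 0],
  [0, 84, 0, 0, 0, 0],
  [0, 105, 0, 0, 0, 0],
  [0, 113.5, 0, 0, 0, 0],
])

```text
clock: 33.35
ee_pos: [0.6871, 0.0027, 0.1261]
eef_rot: [-1.575, 0.001, -1.917]
contact_force: [-9.3, 2.3, 23.3]
gripper_width: 0.0173
```

>>> apply_moves([
  [0, 0, 0, 0, 0, 0],
  [0, 0, 0, 0, 0, 0],
  [0, 0, 0, 0, 0, 0],
  [0, 0, 0, 0, 0, 0],
  [0, 0, 0, 0, 0, 0],
])

```text
clock: 33.98
ee_pos: [0.688, 0.0021, 0.1266]
eef_rot: [-1.571, 0.001, -1.917]
contact_force: [-0.2, 0.5, -0.3]
gripper_width: 0.0174
```

>>> apply_moves([
  [0, 0, 0, 0, 0, 0],
  [0, 0, 0, 0, 0, 0],
  [0, 0, 0, 0, 0, 0],
  [0, 0, 0, 0, 0, 0],
  [0, 0, 0, 0, 0, 0],
], grip=1)

```text
clock: 34.6
ee_pos: [0.688, 0.0021, 0.1266]
eef_rot: [-1.571, 0.001, -1.917]
contact_force: [0.1, 0.1, -0.4]
gripper_width: 0.0853
```

>>> apply_moves([
  [0, 0, 0, 0, 0, 0],
  [0, 0, 0, 0, 0, 0],
  [0, -30, 0, 0, 0, 0],
  [0, -70, 0, 0, 0, 0],
  [0, -120, 0, 0, 0, 0],
])

```text
clock: 35.22
ee_pos: [0.6874, 0.0022, 0.2468]
eef_rot: [-1.574, 0.0, -1.917]
contact_force: [1.1, -0.7, 0.6]
gripper_width: 0.0857
```

```bash
cat > stand.py <<'E'
import numpy as np
SA=24.65; S0=np.array([637.4,302.9])
def SR(a=SA): a=np.radians(a); return np.array([[np.cos(a),-np.sin(a)],[np.sin(a),np.cos(a)]])
def SW(x,y): return S0+SR()@np.array([x,y],float)
E
python3 - <<'E'
from fit import *
from stand import *
s,p,R=st(); print(p)
o=grab("11"); carton(o)
for n,P in zip(o,sel(o,(.62,-.06,.165),(.74,.06,.19),((40,80,30),(80,255,255)))): print("handletop",n,len(P),P.max(0).round(4) if len(P) else "",rect(P) if len(P) else "")
b={"top":np.array([-.0022,.0003,0]),"side":np.array([.0022,-.0003,0])}
for n,P in zip(o,sel(o,(.45,.1,.12),(.8,.5,.25))):
    P=P+b[n]; L=np.c_[(P[:,:2]*1000-S0)@SR(),P[:,2]*1000]
    F=L[(L[:,2]>190)&(L[:,2]<230)&(abs(L[:,0])<15)&(np.abs(L[:,1])<165)]
    print(n,"board x' pct",np.percentile(F[:,0],[5,25,50,75,95]).round(1) if len(F) else "")
    T=L[(L[:,2]>228)&(abs(L[:,0])<25)]
    if len(T): print("  top: x'",np.percentile(T[:,0],[3,97]).round(1),"y'",np.percentile(T[:,1],[.5,99.5]).round(1),"slope",np.degrees(np.polyfit(T[:,1],T[:,0],1)[0]).round(2))
    for y in(-110,0,110):
        H=L[(L[:,2]>193)&(L[:,2]<213)&(L[:,0]<-42)&(L[:,0]>-100)&(abs(L[:,1]-y)<14)]
        K_=L[(L[:,2]>120)&(L[:,2]<220)&(L[:,0]<-14)&(L[:,0]>-40)&(abs(L[:,1]-y)<32)]
        KT=K_[K_[:,2]>212]
        print("  hook",y,len(H),H.mean(0).round(1) if len(H) else "",H.min(0).round(1) if len(H) else "", "slope",np.polyfit(H[:,0],H[:,1],1)[0].round(3) if len(H)>5 else "","| hung y' rng",np.percentile(K_[:,1],[2,98]).round(1),"front x'",np.percentile(K_[:,0],5).round(1),"topbar",KT.mean(0).round(1) if len(KT) else "")
E
```

```text
[0.68736691 0.00221417 0.24679224]
carton top 2890 z 0.0817 (array([ 625.9, -279.1]), array([121.6, 121.1]), 82.4)
carton side 2089 z 0.0806 (array([ 621.7, -277.8]), array([123.4, 123.6]), 83.0)
  dot side 15 [ 0.6298 -0.2286  0.0815]
handletop top 0  
handletop side 60 [0.6952 0.0121 0.1847] (array([683.8,   1.1]), array([20.2, 17.6]), 63.5)
top board x' pct [-6.7 -0.4  1.4  2.   2.7]
  top: x' [ 1.1 13.6] y' [-169.4  167.8] slope 0.03
  hook -110 87 [ -68.7 -111.2  205. ] [ -96.1 -114.6  198.5] slope -0.0 | hung y' rng [-136.1  -87.4] front x' -35.0 topbar [ -24.8 -110.8  216.4]
  hook 0 92 [-69.   -1.9 204.9] [-95.9  -5.3 196.8] slope 0.0 | hung y' rng [-26.7  23.8] front x' -35.4 topbar [-24.6  -1.1 216.3]
  hook 110 95 [-69.2 108.9 205.2] [-96.1 105.3 197.9] slope 0.001 | hung y' rng [ 84.3 132.3] front x' -34.8 topbar [-24.4 108.3 216.1]
side board x' pct [-1.9  1.1  3.   5.   7.4]
  top: x' [-0.9 15.6] y' [-169.   169.3] slope -0.03
  hook -110 38 [ -70.3 -111.4  203.6] [ -96.3 -114.9  198.9] slope -0.015 | hung y' rng [-135.5  -85.3] front x' -35.5 topbar [ -25.5 -111.3  215.1]
  hook 0 34 [-71.4  -1.4 203.1] [-93.1  -7.5 197.7] slope -0.037 | hung y' rng [-26.2  25.2] front x' -35.5 topbar [-2.43e+01  2.00e-01  2.15e+02]
  hook 110 32 [-69.6 109.1 202.4] [-95.7 103.5 197.4] slope -0.008 | hung y' rng [ 82.7 134.3] front x' -36.5 topbar [-25.1 110.3 214.7]
```

```bash
python3 - <<'E'
from plan import *
plan([(650,10,250,5,400),(537.5,60.1,190,81.7,400),(537.5,60.1,190,81.7,400,1),(537.5,60.1,61,81.7,250),(537.5,60.1,61,81.7,250,3)],(687.6,2.1,246.6,-19.8))
E
```

```text
[[1.8,-1.1,-12.7,0,-8.3,0],[3.5,-2.3,-25.4,0,-16.5,0],[5.3,-3.4,-38.1,0,-24.8,0],[4.3,3.3,-51.7,0,-33.3,0],[3.3,9.9,-65.3,0,-41.8,0]]
[[-9.9,6.7,-9.5,0,-8.6,0],[-19.7,13.4,-19,0,-17.1,0],[-29.6,20,-28.5,0,-25.6,0],[-39.4,26.7,-38.1,0,-34.1,0],[-49.3,33.4,-47.6,0,-42.7,0]]
[[-13.6,6.6,-0.3,0,-8.5,0],[-27.3,13.3,-0.6,0,-17,0],[-27.3,13.3,-0.6,0,-17,0],[-27.3,39.1,-0.6,0,-17,0],[-27.3,64.9,-0.6,0,-17,0]]
[[0,25.8,0,0,0,0],[0,51.6,0,0,0,0],[0,77.4,0,0,0,0],[0,77.4,0,0,0,0],[0,77.4,0,0,0,0]]
[[0,0,0,0,0,0],[0,0,0,0,0,0],[0,0,0,0,0,0],[0,0,0,0,0,0],[0,0,0,0,0,0]]
# end [537.5  60.1  61. ] 81.7 calls 5
```

>>> apply_moves([
  [1.8, -1.1, -12.7, 0, -8.3, 0],
  [3.5, -2.3, -25.4, 0, -16.5, 0],
  [5.3, -3.4, -38.1, 0, -24.8, 0],
  [4.3, 3.3, -51.7, 0, -33.3, 0],
  [3.3, 9.9, -65.3, 0, -41.8, 0],
])

```text
clock: 35.95
ee_pos: [0.6248, 0.0211, 0.2361]
eef_rot: [-1.571, 0.001, -1.183]
contact_force: [0.1, -0.0, -0.5]
gripper_width: 0.0854
```

>>> apply_moves([
  [-9.9, 6.7, -9.5, 0, -8.6, 0],
  [-19.7, 13.4, -19, 0, -17.1, 0],
  [-29.6, 20, -28.5, 0, -25.6, 0],
  [-39.4, 26.7, -38.1, 0, -34.1, 0],
  [-49.3, 33.4, -47.6, 0, -42.7, 0],
])

```text
clock: 36.58
ee_pos: [0.5622, 0.049, 0.2027]
eef_rot: [-1.57, 0.001, -0.438]
contact_force: [0.7, -0.3, -0.7]
gripper_width: 0.0852
```

>>> apply_moves([
  [-13.6, 6.6, -0.3, 0, -8.5, 0],
  [-27.3, 13.3, -0.6, 0, -17, 0],
  [-27.3, 13.3, -0.6, 0, -17, 0],
  [-27.3, 13.3, -0.6, 0, -17, 0],
  [-27.3, 13.3, -0.6, 0, -17, 0],
])

```text
clock: 37.2
ee_pos: [0.5387, 0.0597, 0.1903]
eef_rot: [-1.57, -0.001, -0.147]
contact_force: [0.2, 0.4, -0.4]
gripper_width: 0.0857
```

>>> apply_moves([
  [-1, 30, 0, 0, 0, 0],
  [-1, 60, 0, 0, 0, 0],
  [-1, 90, 0, 0, 0, 0],
  [-1, 115, 0, 0, 0, 0],
  [-1, 129.3, 0, 0, 0, 0],
])

```text
clock: 37.83
ee_pos: [0.537, 0.0602, 0.0596]
eef_rot: [-1.57, 0.001, -0.146]
contact_force: [-0.4, -0.1, 0.6]
gripper_width: 0.0855
```

>>> apply_moves([
  [0, 0, 0, 0, 0, 0],
  [0, 0, 0, 0, 0, 0],
  [0, 0, 0, 0, 0, 0],
  [0, 0, 0, 0, 0, 0],
  [0, 0, 0, 0, 0, 0],
], grip=-1, newtons=40)

```text
clock: 38.45
ee_pos: [0.5378, 0.0606, 0.0617]
eef_rot: [-1.569, -0.002, -0.145]
contact_force: [0.5, 0.4, 4.1]
gripper_width: 0.0493
```

>>> apply_moves([
  [0, 0, 0, 0, 0, 0],
  [0, 0, 0, 0, 0, 0],
  [0, 0, 0, 0, 0, 0],
  [0, 0, 0, 0, 0, 0],
  [0, 0, 0, 0, 0, 0],
])

```text
clock: 39.08
ee_pos: [0.5378, 0.0605, 0.0617]
eef_rot: [-1.569, -0.002, -0.146]
contact_force: [0.2, -0.1, 5.5]
gripper_width: 0.0494
```

```bash
python3 - <<'E'
from plan import *
from stand import *
s,p,R=st(); p=p*1000; print(p,np.degrees(np.arctan2(R[1,2],R[0,2])),s["gripper_width"])
z=p[2]+117; y=-111.2; J=81.7-(-8.3)+SA
plan([(*p[:2],z,81.7,300),(*SW(-130,y),z,114.65,350),(*SW(-130,y),z,114.65,350,3)])
print(SW(-130,y),SW(-53,y))
E
```

```text
[537.83780161  60.54204762  61.73498069] 81.66338200118895 0.049394388198854826
[[0.1,-29.2,0.1,-0.1,0,0.1],[0.1,-58.5,0.1,-0.1,0,0.1],[0.2,-87.7,0.2,-0.1,0,0.1],[0.2,-117,0.2,-0.1,0,0.1],[3.9,-117,22.8,-0.1,-8.3,0.1]]
[[7,0,21.7,0,-8.2,0],[13.9,0,43.5,0,-16.4,0],[20.8,0,65.3,0,-24.7,0],[20.8,0,65.3,0,-24.7,0],[20.8,0,65.3,0,-24.7,0]]
[[0,0,0,0,0,0],[0,0,0,0,0,0],[0,0,0,0,0,0],[0,0,0,0,0,0],[0,0,0,0,0,0]]
# end [565.6 147.6 178.8] 114.7 calls 3
[565.6252154  147.61374724] [635.60839708 179.72845232]
```

>>> apply_moves([
  [0, -29, 0, 0, 0, 0],
  [0, -58, 0, 0, 0, 0],
  [0, -87, 0, 0, 0, 0],
  [0, -117, 0, 0, 0, 0],
  [0, -117, 0, 0, 0, 0],
])

```text
clock: 39.7
ee_pos: [0.5382, 0.0604, 0.1796]
eef_rot: [-1.568, -0.004, -0.146]
contact_force: [0.2, -0.3, -1.1]
gripper_width: 0.0494
```

>>> apply_moves([
  [3.7, 0, 22.7, 0, -8.3, 0],
  [11, 0, 44.5, 0, -16.5, 0],
  [21, 0, 65, 0, -24.7, 0],
  [34, 0, 84.5, 0, -33, 0],
  [34, 0, 84.5, 0, -33, 0],
])

```text
clock: 40.33
ee_pos: [0.5823, 0.1405, 0.176]
eef_rot: [-1.568, 0.002, 0.432]
contact_force: [-0.6, 0.4, -1.2]
gripper_width: 0.0497
```

>>> apply_moves([
  [0, 0, 0, 0, 0, 0],
  [0, 0, 0, 0, 0, 0],
  [0, 0, 0, 0, 0, 0],
  [0, 0, 0, 0, 0, 0],
  [0, 0, 0, 0, 0, 0],
])

```text
clock: 40.95
ee_pos: [0.5828, 0.1389, 0.178]
eef_rot: [-1.57, -0.001, 0.43]
contact_force: [0.3, -0.3, -0.8]
gripper_width: 0.0499
```

```bash
python3 - <<'E'
from fit import *
from stand import *
s,p,R=st(); print(p,np.degrees(np.arctan2(R[1,2],R[0,2])),s["gripper_width"],s["contact_force"])
print("stand frame",(p[:2]*1000-S0)@SR())
o=grab("12"); carton(o)
for n,P in zip(o,sel(o,(.50,.05,.10),(.63,.21,.24),((100,150,40),(125,255,255)))):
    L=np.c_[(P[:,:2]*1000-S0)@SR(),P[:,2]*1000]
    if len(L): print(n,len(L),np.percentile(L,3,0).round(1),np.percentile(L,97,0).round(1))
cv2.imwrite("pics/crop8.png",cv2.resize(o["side"][0][120:280,220:420],None,fx=3,fy=3,interpolation=cv2.INTER_CUBIC))
E
```

```text
[0.58283008 0.13889984 0.17797758] 114.6503351085335 0.04987946729447139 [ 0.31307702 -0.25111129 -0.82718775]
stand frame [-117.99731688 -126.29553255]
carton top 2890 z 0.0817 (array([ 625.8, -279.4]), array([121.3, 120.8]), 82.4)
carton side 2100 z 0.0806 (array([ 620.8, -277.7]), array([126. , 121.4]), 82.3)
  dot side 16 [ 0.6296 -0.2282  0.0822]
side 271 [-131.8 -151.2  130.3] [-113.7 -103.6  227.7]
```

View pics/crop8.png

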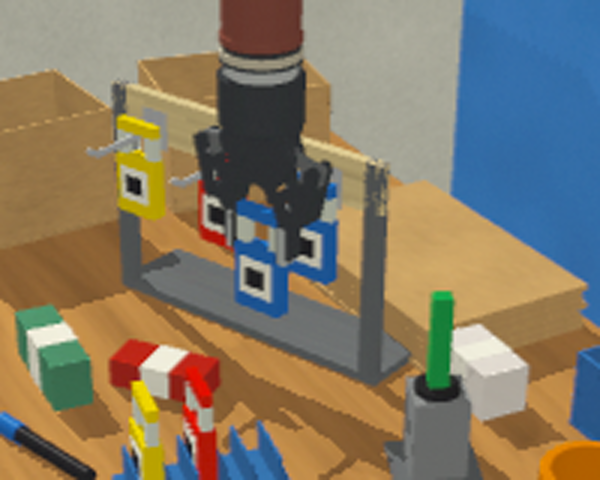

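>>> apply_moves([
  [0, 0, 7.5, 0, 0, 0],
  [0, 0, 15.1, 0, 0, 0],
  [0, 0, 15.1, 0, 0, 0],
  [0, 0, 15.1, 0, 0, 0],
  [0, 0, 15.1, 0, 0, 0],
])

```text
clock: 41.68
ee_pos: [0.5767, 0.1523, 0.1779]
eef_rot: [-1.57, -0.0, 0.43]
contact_force: [1.0, -0.5, -0.3]
gripper_width: 0.0494
```

>>> apply_moves([
  [10, 0, 0, 0, 0, 0],
  [20, 0, 0, 0, 0, 0],
  [30, 0, 0, 0, 0, 0],
  [40, 0, 0, 0, 0, 0],
  [50, 0, 0, 0, 0, 0],
])

```text
clock: 42.3
ee_pos: [0.6227, 0.1739, 0.1778]
eef_rot: [-1.57, -0.0, 0.43]
contact_force: [0.5, -1.1, -1.0]
gripper_width: 0.0496
```

>>> apply_moves([
  [8, 0, 0, 0, 0, 0],
  [16, 0, 0, 0, 0, 0],
  [16, 0, 0, 0, 0, 0],
  [16, 0, 0, 0, 0, 0],
  [16, 0, 0, 0, 0, 0],
])

```text
clock: 42.92
ee_pos: [0.6363, 0.18, 0.178]
eef_rot: [-1.57, -0.0, 0.43]
contact_force: [0.3, -0.1, -0.3]
gripper_width: 0.0494
```

```bash
python3 - <<'E'
from fit import *
from stand import *
s,p,R=st(); print(p,s["gripper_width"],s["contact_force"])
print("stand frame",(p[:2]*1000-S0)@SR())
o=grab("13")
cv2.imwrite("pics/crop9.png",cv2.resize(np.hstack([o["side"][0][140:250,270:380],o["top"][0][150:260,180:290]]),None,fx=3.5,fy=3.5,interpolation=cv2.INTER_CUBIC))
E
```

```text
[0.63632258 0.18003724 0.17801158] 0.049429063425904814 [ 0.31930936 -0.10801688 -0.25720663]
stand frame [ -52.22211341 -111.21721472]
```

View pics/crop9.png

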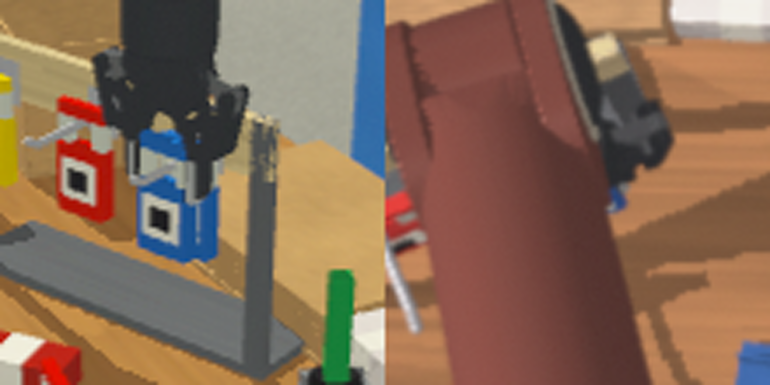

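>>> apply_moves([
  [0, 3, 0, 0, 0, 0],
  [0, 6, 0, 0, 0, 0],
  [0, 9, 0, 0, 0, 0],
  [0, 10.8, 0, 0, 0, 0],
  [0, 10.8, 0, 0, 0, 0],
])

```text
clock: 43.65
ee_pos: [0.6366, 0.1803, 0.1671]
eef_rot: [-1.57, -0.001, 0.43]
contact_force: [1.2, 0.2, -0.3]
gripper_width: 0.0495
```

>>> apply_moves([
  [0, 0, 0, 0, 0, 0],
  [0, 0, 0, 0, 0, 0],
  [0, 0, 0, 0, 0, 0],
  [0, 0, 0, 0, 0, 0],
  [0, 0, 0, 0, 0, 0],
], grip=1)

```text
clock: 44.28
ee_pos: [0.6366, 0.1802, 0.1671]
eef_rot: [-1.57, -0.0, 0.43]
contact_force: [0.1, 0.5, 0.1]
gripper_width: 0.0852
```

>>> apply_moves([
  [0, 0, 0, 0, 0, 0],
  [0, -15, 0, 0, 0, 0],
  [0, -40, 0, 0, 0, 0],
  [0, -70, 0, 0, 0, 0],
  [0, -100, 0, 0, 0, 0],
])

```text
clock: 44.9
ee_pos: [0.6367, 0.1802, 0.2693]
eef_rot: [-1.57, -0.002, 0.43]
contact_force: [0.3, 0.5, 0.4]
gripper_width: 0.0854
```

```bash
cat > chk.py <<'E'
from fit import *
from stand import *
def chk(tag):
    s,p,R=st(); print(p.round(4),s["gripper_width"],s["clock"],"stand frame",((p[:2]*1000-S0)@SR()).round(1))
    o=grab(tag); carton(o)
    for nm,h in dict(y=((20,120,80),(35,255,255)),b=((100,150,40),(125,255,255)),r=((0,180,60),(6,255,255))).items():
      for n,P in zip(o,sel(o,(.5,.1,.11),(.8,.5,.222),h)):
        L=np.c_[(P[:,:2]*1000-S0)@SR(),P[:,2]*1000]; L=L[(L[:,0]>-80)&(L[:,0]<-10)]
        if len(L)>20: print(" hung",nm,n,len(L),np.percentile(L,3,0).round(1),np.percentile(L,97,0).round(1))
    for nm,(a,b) in dict(y=(.40,.455),r=(.465,.51)).items():
      for n,P in zip(o,sel(o,(a,.0,.104),(b,.12,.116))):
        if len(P)>20: print(" racktop",nm,n,len(P),rect(P))
    return o
E
python3 -c "
from chk import *
chk('14')"
```

```text
[0.6367 0.1802 0.2693] 0.08539538679117298 44.9 stand frame [ -51.8 -111.3]
carton top 2891 z 0.0816 (array([ 625.7, -279.6]), array([121.4, 120.8]), 82.5)
carton side 2080 z 0.0807 (array([ 621.7, -277.7]), array([125.1, 121.7]), 82.8)
  dot side 15 [ 0.6287 -0.2265  0.0816]
 hung y top 292 [-31.5  83.  124.9] [-17.4 131.3 220.2]
 hung y side 290 [-37.4  83.9 118.7] [-16.7 135.6 215.5]
 hung b top 39 [ -60.3 -136.9  151.7] [ -30.9 -122.5  219.2]
 hung b side 468 [ -64.7 -134.9  120.6] [-20.8 -86.4 217. ]
 hung r top 72 [-29.8  -8.1 178.9] [-19.8  19.7 220.5]
 hung r side 263 [-37.2 -25.6 119.1] [-18.9  25.7 215.7]
 racktop y top 102 (array([440. ,  68.8]), array([49. ,  9.5]), 81.8)
 racktop y side 59 (array([435.4,  72.2]), array([57.1, 10.9]), 80.5)
 racktop r top 108 (array([490.7,  70.2]), array([49.5, 10.1]), 81.8)
 racktop r side 62 (array([486.2,  72.6]), array([54. , 11.8]), 80.8)
```

```bash
python3 - <<'E'
from plan import *
from stand import *
g=(488.2,70.4)
plan([(600,155,260,105,350),(*g,190,81.7,400),(*g,190,81.7,400,2),(*g,61.5,81.7,270),(*g,61.5,81.7,270,2)],(636.6,180.2,268.5,114.65))
print()
e=SW(-122,-1.3); f=SW(-53,-1.3); print(e,f)
plan([(*g,178,81.7,250),(*g,178,81.7,250,1),(*e,178,114.65,350),(*e,178,114.65,350,5)],(*g,61.5,81.7))
E
```

```text
[[-21.9,4.2,-3.8,0,4.8,0],[-43.8,8.5,-7.6,0,9.7,0],[-78,26,-15.2,0,15.5,0],[-112.2,43.5,-22.8,0,21.3,0],[-146.4,61,-30.3,0,27.1,0]]
[[-27,17.5,-22.4,0,5.9,0],[-27,17.5,-22.4,0,5.9,0],[-27,17.5,-22.4,0,5.9,0],[-27,49.6,-22.4,0,5.9,0],[-27,81.8,-22.4,0,5.9,0]]
[[0,32.1,0,0,0,0],[0,64.2,0,0,0,0],[0,64.2,0,0,0,0],[0,64.2,0,0,0,0],[0,64.2,0,0,0,0]]
# end [488.2  70.4  61.5] 81.6 calls 3

[527.05975262 250.83542656] [589.77195438 279.6135389 ]
[[0,-29.1,0,0,0,0],[0,-58.2,0,0,0,0],[0,-87.4,0,0,0,0],[0,-116.5,0,0,0,0],[0,-116.5,0,0,0,0]]
[[2.5,0,36.8,0,-6.6,0],[5,0,73.7,0,-13.2,0],[7.4,0,110.5,0,-19.8,0],[9.9,0,147.3,0,-26.4,0],[12.4,0,184.2,0,-32.9,0]]
[[0,0,0,0,0,0],[0,0,0,0,0,0],[0,0,0,0,0,0],[0,0,0,0,0,0],[0,0,0,0,0,0]]
# end [527.1 250.9 178. ] 114.6 calls 3
```

>>> apply_moves([
  [-21.9, 4.2, -3.8, 0, 4.8, 0],
  [-43.8, 8.5, -7.6, 0, 9.7, 0],
  [-78, 26, -15.2, 0, 15.5, 0],
  [-112.2, 43.5, -22.8, 0, 21.3, 0],
  [-146.4, 61, -30.3, 0, 27.1, 0],
])

```text
clock: 45.62
ee_pos: [0.5151, 0.0909, 0.2057]
eef_rot: [-1.57, -0.0, -0.046]
contact_force: [0.2, 0.4, -1.3]
gripper_width: 0.0856
```

>>> apply_moves([
  [-27, 17.5, -22.4, 0, 5.9, 0],
  [-27, 17.5, -22.4, 0, 5.9, 0],
  [-27, 17.5, -22.4, 0, 5.9, 0],
  [-27, 17.5, -22.4, 0, 5.9, 0],
  [-27, 17.5, -22.4, 0, 5.9, 0],
])

```text
clock: 46.25
ee_pos: [0.4891, 0.071, 0.1888]
eef_rot: [-1.569, -0.001, -0.145]
contact_force: [-0.3, 0.2, -0.4]
gripper_width: 0.0856
```

```bash
python3 -c "
from plan import *
s,p,R=st(); p*=1000; print(p,R.round(3),'need tool',R.T@(np.array([488.2,70.4,61.5])-p))"
```

```text
[489.05328987  70.99795668 188.75364634] [[ 0.99   0.001  0.144]
 [-0.144  0.002  0.99 ]
 [ 0.001 -1.     0.002]] need tool [ -0.87228427 127.2514646   -0.93810394]
```

>>> apply_moves([
  [-1, 30, -1, 0, 0, 0],
  [-1, 60, -1, 0, 0, 0],
  [-1, 90, -1, 0, 0, 0],
  [-1, 115, -1, 0, 0, 0],
  [-1, 127.3, -1, 0, 0, 0],
])

```text
clock: 46.88
ee_pos: [0.487, 0.0699, 0.06]
eef_rot: [-1.57, 0.002, -0.145]
contact_force: [-0.6, -0.2, -0.1]
gripper_width: 0.0854
```

>>> apply_moves([
  [0, 0, 0, 0, 0, 0],
  [0, 0, 0, 0, 0, 0],
  [0, 0, 0, 0, 0, 0],
  [0, 0, 0, 0, 0, 0],
  [0, 0, 0, 0, 0, 0],
], grip=-1)

```text
clock: 47.5
ee_pos: [0.488, 0.07, 0.0621]
eef_rot: [-1.569, -0.002, -0.145]
contact_force: [-1.2, 1.0, 5.6]
gripper_width: 0.0496
```

>>> apply_moves([
  [0, 0, 0, 0, 0, 0],
  [0, 0, 0, 0, 0, 0],
  [0, 0, 0, 0, 0, 0],
  [0, 0, 0, 0, 0, 0],
  [0, 0, 0, 0, 0, 0],
])

```text
clock: 48.12
ee_pos: [0.488, 0.07, 0.0621]
eef_rot: [-1.569, -0.002, -0.145]
contact_force: [-0.4, 0.7, 5.3]
gripper_width: 0.0496
```

>>> apply_moves([
  [0, -29.1, 0, 0, 0, 0],
  [0, -58.2, 0, 0, 0, 0],
  [0, -87.4, 0, 0, 0, 0],
  [0, -116.5, 0, 0, 0, 0],
  [0, -116.5, 0, 0, 0, 0],
])

```text
clock: 48.75
ee_pos: [0.4881, 0.0696, 0.1794]
eef_rot: [-1.568, -0.004, -0.146]
contact_force: [0.5, -1.3, -0.3]
gripper_width: 0.0497
```

>>> apply_moves([
  [2.5, 0, 36.8, 0, -6.6, 0],
  [5, 0, 73.7, 0, -13.2, 0],
  [7.4, 0, 110.5, 0, -19.8, 0],
  [9.9, 0, 147.3, 0, -26.4, 0],
  [12.4, 0, 184.2, 0, -32.9, 0],
])

```text
clock: 49.38
ee_pos: [0.5252, 0.2506, 0.176]
eef_rot: [-1.57, 0.003, 0.432]
contact_force: [0.2, -0.0, -1.0]
gripper_width: 0.0498
```

>>> apply_moves([
  [0, 0, 0, 0, 0, 0],
  [0, 0, 0, 0, 0, 0],
  [0, 0, 0, 0, 0, 0],
  [0, 0, 0, 0, 0, 0],
  [0, 0, 0, 0, 0, 0],
])

```text
clock: 50.0
ee_pos: [0.5262, 0.2494, 0.178]
eef_rot: [-1.57, -0.001, 0.428]
contact_force: [0.1, -0.4, -0.5]
gripper_width: 0.0494
```

```bash
python3 - <<'E'
from chk import *
o=chk('15')
for n,P in zip(o,sel(o,(.45,.15,.10),(.58,.32,.24),((0,180,60),(6,255,255)))):
    L=np.c_[(P[:,:2]*1000-S0)@SR(),P[:,2]*1000]; L=L[(L[:,0]<-90)]
    if len(L)>9: print(n,len(L),np.percentile(L,3,0).round(1),np.percentile(L,97,0).round(1))
E
```

```text
[0.5262 0.2494 0.178 ] 0.04935851591217576 50.0 stand frame [-123.4   -2.2]
carton top 2895 z 0.0816 (array([ 626. , -279.4]), array([121.7, 121.2]), 82.5)
carton side 2096 z 0.0806 (array([ 621.5, -277.3]), array([128.2, 122.7]), 82.3)
  dot side 14 [ 0.6282 -0.2288  0.0816]
 hung y top 144 [-31.2  83.8 169.1] [-17.9 132.3 220. ]
 hung y side 29 [-38.   84.1 136.9] [-24.6 101.5 181.3]
 hung b top 321 [ -59.7 -135.3  168. ] [-18.9 -90.4 220.5]
 hung b side 469 [ -64.8 -134.6  119.6] [-20.4 -87.6 216.5]
 hung r top 84 [-31.7 -27.5 145.4] [-20.3  -3.3 220.1]
 hung r side 240 [-37.4 -24.6 117.9] [-19.7  25.8 216.1]
 racktop y top 99 (array([440.,  69.]), array([49.1,  9.6]), 81.8)
 racktop y side 58 (array([435.6,  69.7]), array([50.9, 10.9]), 82.1)
side 237 [-136.1  -26.   129.3] [-119.2   21.6  226.9]
```

>>> apply_moves([
  [10, 0, 0.9, 0, 0, 0],
  [20, 0, 0.9, 0, 0, 0],
  [30, 0, 0.9, 0, 0, 0],
  [40, 0, 0.9, 0, 0, 0],
  [50, 0, 0.9, 0, 0, 0],
])

```text
clock: 50.72
ee_pos: [0.5718, 0.2719, 0.1778]
eef_rot: [-1.57, -0.0, 0.429]
contact_force: [0.2, -0.3, -0.5]
gripper_width: 0.0494
```

>>> apply_moves([
  [10, 0, 0, 0, 0, 0],
  [16, 0, 0, 0, 0, 0],
  [21, 0, 0, 0, 0, 0],
  [21, 0, 0, 0, 0, 0],
  [21, 0, 0, 0, 0, 0],
])

```text
clock: 51.35
ee_pos: [0.59, 0.2803, 0.1779]
eef_rot: [-1.57, -0.0, 0.429]
contact_force: [-0.2, 0.5, -0.9]
gripper_width: 0.0494
```

>>> apply_moves([
  [0, 3, 0, 0, 0, 0],
  [0, 6, 0, 0, 0, 0],
  [0, 9, 0, 0, 0, 0],
  [0, 10.4, 0, 0, 0, 0],
  [0, 10.4, 0, 0, 0, 0],
])

```text
clock: 51.98
ee_pos: [0.5903, 0.2804, 0.1675]
eef_rot: [-1.57, -0.001, 0.429]
contact_force: [-0.2, -0.7, -0.9]
gripper_width: 0.0494
```

```bash
python3 - <<'E'
from chk import *
o=chk('16')
cv2.imwrite("pics/crop10.png",cv2.resize(o["side"][0][140:250,240:360],None,fx=4,fy=4,interpolation=cv2.INTER_CUBIC))
E
```

```text
[0.5903 0.2804 0.1675] 0.049444807516946 51.975 stand frame [-52.2  -0.8]
carton top 2884 z 0.0816 (array([ 625.9, -279.5]), array([121.3, 120.8]), 82.5)
carton side 2090 z 0.0806 (array([ 621.2, -277.7]), array([124.7, 121.5]), 82.5)
  dot side 16 [ 0.63   -0.2276  0.0818]
 hung y top 98 [-31.3 110.8 159.5] [-17.7 132.6 220.7]
 hung y side 268 [-37.1  84.8 118.8] [-18.7 134.6 215.9]
 hung b top 306 [ -59.9 -135.2  173.3] [-19.1 -90.6 220.7]
 hung b side 470 [ -65.1 -135.2  120.2] [-21.3 -86.8 216.8]
 hung r side 327 [-64.1 -25.7 118.8] [-20.7  24.4 216.7]
 racktop y top 104 (array([440.1,  69. ]), array([49.3,  9.5]), 81.8)
 racktop y side 62 (array([435.4,  69.8]), array([54.9, 10.8]), 79.9)
```

View pics/crop10.png

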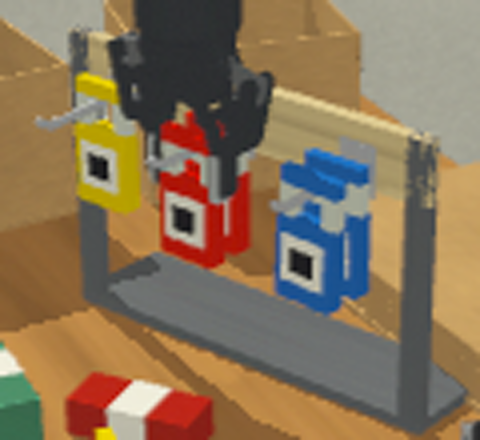

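```bash
python3 - <<'E'
from plan import *
from stand import *
g=(437.7,69.4)
plan([(560,250,262,105,350),(*g,190,81.7,400),(*g,190,81.7,400,4)],(590.3,280.4,267.5,114.65))
e=SW(-122,108.8); m=(450,250); print(e,SW(-53,108.8))
plan([(*g,178,81.7,250),(*g,178,81.7,250,1),(*m,178,100,350),(*e,178,114.65,350),(*e,178,114.65,350,3)],(*g,61.5,81.7))
E
```

```text
[[-20.1,2.8,-7.5,0,4.8,0],[-40.2,5.5,-15,0,9.7,0],[-77.5,19.9,-37.6,0,14.3,0],[-114.8,34.3,-60.2,0,19,0],[-152.1,48.7,-82.9,0,23.6,0]]
[[-25.1,14.4,-35.6,0,4.7,0],[-50.3,28.8,-71.3,0,9.4,0],[-50.3,28.8,-71.3,0,9.4,0],[-50.3,28.8,-71.3,0,9.4,0],[-50.3,28.8,-71.3,0,9.4,0]]
[[0,0,0,0,0,0],[0,0,0,0,0,0],[0,0,0,0,0,0],[0,0,0,0,0,0],[0,0,0,0,0,0]]
# end [437.7  69.4 190. ] 81.6 calls 3
[481.13989511 350.90228764] [543.85209687 379.68039997]
[[0,-29.1,0,0,0,0],[0,-58.2,0,0,0,0],[0,-87.4,0,0,0,0],[0,-116.5,0,0,0,0],[0,-116.5,0,0,0,0]]
[[-2.8,0,36.1,0,-3.7,0],[-5.6,0,72.2,0,-7.3,0],[-8.3,0,108.3,0,-11,0],[-11.1,0,144.4,0,-14.6,0],[-13.9,0,180.5,0,-18.3,0]]
[[16.1,0,31.3,0,-4.9,0],[32.1,0,62.6,0,-9.8,0],[48.2,0,93.9,0,-14.6,0],[48.2,0,93.9,0,-14.6,0],[48.2,0,93.9,0,-14.6,0]]
[[0,0,0,0,0,0],[0,0,0,0,0,0],[0,0,0,0,0,0],[0,0,0,0,0,0],[0,0,0,0,0,0]]
# end [481.2 350.9 178. ] 114.6 calls 4
```

>>> apply_moves([
  [0, 0, 0, 0, 0, 0],
  [0, 0, 0, 0, 0, 0],
  [0, 0, 0, 0, 0, 0],
  [0, 0, 0, 0, 0, 0],
  [0, 0, 0, 0, 0, 0],
], grip=1)

```text
clock: 52.7
ee_pos: [0.5902, 0.2803, 0.1675]
eef_rot: [-1.57, -0.0, 0.429]
contact_force: [0.2, -0.3, 0.1]
gripper_width: 0.0853
```

>>> apply_moves([
  [0, 0, 0, 0, 0, 0],
  [0, -15, 0, 0, 0, 0],
  [0, -40, 0, 0, 0, 0],
  [0, -70, 0, 0, 0, 0],
  [0, -100, 0, 0, 0, 0],
])

```text
clock: 53.32
ee_pos: [0.5904, 0.2803, 0.2698]
eef_rot: [-1.57, -0.002, 0.429]
contact_force: [-0.1, -0.5, 0.6]
gripper_width: 0.085
```

>>> apply_moves([
  [-20.1, 2.8, -7.5, 0, 4.8, 0],
  [-40.2, 5.5, -15, 0, 9.7, 0],
  [-77.5, 19.9, -37.6, 0, 14.3, 0],
  [-114.8, 34.3, -60.2, 0, 19, 0],
  [-152.1, 48.7, -82.9, 0, 23.6, 0],
])

```text
clock: 53.95
ee_pos: [0.4861, 0.1408, 0.2196]
eef_rot: [-1.569, -0.002, 0.014]
contact_force: [0.9, -0.2, -0.1]
gripper_width: 0.0852
```

>>> apply_moves([
  [-25.1, 14.4, -35.6, 0, 4.7, 0],
  [-50.3, 28.8, -71.3, 0, 9.4, 0],
  [-50.3, 28.8, -71.3, 0, 9.4, 0],
  [-50.3, 28.8, -71.3, 0, 9.4, 0],
  [-50.3, 28.8, -71.3, 0, 9.4, 0],
])

```text
clock: 54.58
ee_pos: [0.4387, 0.0709, 0.1906]
eef_rot: [-1.568, -0.002, -0.145]
contact_force: [0.5, 0.1, 0.5]
gripper_width: 0.0855
```

```bash
python3 -c "
from chk import *
chk('17')
s,p,R=st(); p*=1000; print(p,R.round(3),'need tool',R.T@(np.array([437.7,69.4,61.5])-p))"
```

```text
[0.4387 0.0709 0.1906] 0.08554859584184019 54.575 stand frame [-277.3 -128. ]
carton top 2892 z 0.0817 (array([ 625.9, -279.6]), array([121.9, 121. ]), 82.3)
carton side 2085 z 0.0805 (array([ 621.5, -277.5]), array([126.3, 122. ]), 82.0)
  dot side 14 [ 0.6282 -0.228   0.0818]
 hung y top 293 [-31.6  83.2 125.2] [-17.4 131.3 219.1]
 hung b top 318 [ -59.6 -135.4  170. ] [-19.3 -90.6 220.6]
 hung b side 467 [ -65.3 -134.8  119.9] [-21.  -87.1 216.8]
 hung r top 275 [-59.7 -27.3 149.9] [-20.   18.6 220.9]
 hung r side 456 [-64.1 -25.4 118.9] [-20.9  23.7 216.6]
 racktop y side 56 (array([435.3,  69.5]), array([56.2, 10.4]), 81.1)
[438.15000185  70.60543801 190.14863397] [[ 0.989  0.001  0.145]
 [-0.145  0.002  0.989]
 [ 0.001 -1.     0.002]] need tool [ -0.3932551  128.64559332  -1.51105013]
```

>>> apply_moves([
  [-0.5, 30, -1, 0, 0, 0],
  [-0.5, 60, -1, 0, 0, 0],
  [-0.5, 90, -1, 0, 0, 0],
  [-0.5, 115, -1, 0, 0, 0],
  [-0.5, 128.5, -1, 0, 0, 0],
])

```text
clock: 55.3
ee_pos: [0.4367, 0.0693, 0.0602]
eef_rot: [-1.57, 0.001, -0.146]
contact_force: [0.5, 0.1, -0.2]
gripper_width: 0.0853
```

>>> apply_moves([
  [0, 0, 0, 0, 0, 0],
  [0, 0, 0, 0, 0, 0],
  [0, 0, 0, 0, 0, 0],
  [0, 0, 0, 0, 0, 0],
  [0, 0, 0, 0, 0, 0],
], grip=-1)

```text
clock: 55.92
ee_pos: [0.4374, 0.069, 0.062]
eef_rot: [-1.569, -0.002, -0.147]
contact_force: [-0.2, 1.2, 7.0]
gripper_width: 0.0493
```

>>> apply_moves([
  [0, 0, 0, 0, 0, 0],
  [0, 0, 0, 0, 0, 0],
  [0, 0, 0, 0, 0, 0],
  [0, 0, 0, 0, 0, 0],
  [0, 0, 0, 0, 0, 0],
])

```text
clock: 56.55
ee_pos: [0.4374, 0.069, 0.062]
eef_rot: [-1.569, -0.002, -0.147]
contact_force: [0.5, 0.6, 5.7]
gripper_width: 0.0496
```

>>> apply_moves([
  [0, -29.1, 0, 0, 0, 0],
  [0, -58.2, 0, 0, 0, 0],
  [0, -87.4, 0, 0, 0, 0],
  [0, -116.5, 0, 0, 0, 0],
  [0, -116.5, 0, 0, 0, 0],
])

```text
clock: 57.18
ee_pos: [0.4377, 0.0687, 0.1794]
eef_rot: [-1.568, -0.004, -0.147]
contact_force: [-0.3, 0.3, -1.7]
gripper_width: 0.0496
```

>>> apply_moves([
  [-2.8, 0, 36.1, 0, -3.7, 0],
  [-5.6, 0, 72.2, 0, -7.3, 0],
  [-8.3, 0, 108.3, 0, -11, 0],
  [-11.1, 0, 144.4, 0, -14.6, 0],
  [-13.9, 0, 180.5, 0, -18.3, 0],
])

```text
clock: 57.8
ee_pos: [0.4484, 0.2498, 0.1764]
eef_rot: [-1.571, 0.003, 0.174]
contact_force: [0.2, 0.3, -0.3]
gripper_width: 0.0497
```

>>> apply_moves([
  [16.1, 0, 31.3, 0, -4.9, 0],
  [32.1, 0, 62.6, 0, -9.8, 0],
  [48.2, 0, 93.9, 0, -14.6, 0],
  [48.2, 0, 93.9, 0, -14.6, 0],
  [48.2, 0, 93.9, 0, -14.6, 0],
])

```text
clock: 58.42
ee_pos: [0.4801, 0.3485, 0.1765]
eef_rot: [-1.571, 0.003, 0.426]
contact_force: [-0.1, -1.4, -0.2]
gripper_width: 0.0495
```

>>> apply_moves([
  [0, 0, 0, 0, 0, 0],
  [0, 0, 0, 0, 0, 0],
  [0, 0, 0, 0, 0, 0],
  [0, 0, 0, 0, 0, 0],
  [0, 0, 0, 0, 0, 0],
])

```text
clock: 59.05
ee_pos: [0.4808, 0.35, 0.1782]
eef_rot: [-1.57, -0.001, 0.427]
contact_force: [-0.6, -0.4, -0.3]
gripper_width: 0.0492
```

```bash
python3 - <<'E'
from chk import *
o=chk('18')
for n,P in zip(o,sel(o,(.40,.25,.10),(.56,.45,.24),((20,120,80),(35,255,255)))):
    L=np.c_[(P[:,:2]*1000-S0)@SR(),P[:,2]*1000]; L=L[(L[:,0]<-90)]
    if len(L)>9: print(n,len(L),np.percentile(L,3,0).round(1),np.percentile(L,97,0).round(1))
E
```

```text
[0.4808 0.35   0.1782] 0.049193443718617585 59.05 stand frame [-122.7  108.1]
carton top 2886 z 0.0816 (array([ 625.9, -279.7]), array([121.5, 120.9]), 82.0)
carton side 2090 z 0.0806 (array([ 621.1, -277.8]), array([128.2, 122.7]), 82.7)
  dot side 15 [ 0.629  -0.2277  0.0814]
 hung y top 296 [-31.4  83.3 124.1] [-17.5 130.9 220.3]
 hung y side 281 [-36.9  84.  119.3] [-19.2 134.5 215.7]
 hung b top 317 [ -59.7 -135.2  172.3] [-19.  -90.5 220.8]
 hung b side 469 [ -65.1 -134.7  120.7] [-21.1 -87.2 216.7]
 hung r top 273 [-59.8 -27.2 150.2] [-20.3  18.7 220.3]
 hung r side 462 [-64.3 -25.  119.2] [-20.   23.1 216.6]
top 10 [-130.    81.8  129.6] [-124.2   89.6  150.4]
side 276 [-135.6   82.8  129.1] [-117.5  134.6  227.1]
```

>>> apply_moves([
  [10, 0, 0.7, 0, 0, 0],
  [20, 0, 0.7, 0, 0, 0],
  [30, 0, 0.7, 0, 0, 0],
  [40, 0, 0.7, 0, 0, 0],
  [50, 0, 0.7, 0, 0, 0],
])

```text
clock: 59.78
ee_pos: [0.5267, 0.3716, 0.178]
eef_rot: [-1.57, -0.0, 0.427]
contact_force: [0.2, 0.3, -0.6]
gripper_width: 0.0498
```

>>> apply_moves([
  [10, 0, 0, 0, 0, 0],
  [16, 0, 0, 0, 0, 0],
  [20.5, 0, 0, 0, 0, 0],
  [20.5, 0, 0, 0, 0, 0],
  [20.5, 0, 0, 0, 0, 0],
])

```text
clock: 60.4
ee_pos: [0.5444, 0.3798, 0.1782]
eef_rot: [-1.57, -0.0, 0.427]
contact_force: [-1.0, -0.4, -1.3]
gripper_width: 0.0492
```

>>> apply_moves([
  [0, 3, 0, 0, 0, 0],
  [0, 6, 0, 0, 0, 0],
  [0, 9, 0, 0, 0, 0],
  [0, 10.6, 0, 0, 0, 0],
  [0, 10.6, 0, 0, 0, 0],
])

```text
clock: 61.02
ee_pos: [0.5447, 0.3798, 0.1675]
eef_rot: [-1.57, -0.0, 0.427]
contact_force: [0.2, -0.5, -0.5]
gripper_width: 0.0495
```

```bash
python3 - <<'E'
from chk import *
o=chk('19')
cv2.imwrite("pics/crop11.png",cv2.resize(o["side"][0][130:240,230:350],None,fx=4,fy=4,interpolation=cv2.INTER_CUBIC))
E
```

```text
[0.5447 0.3798 0.1675] 0.04949455856694202 61.025 stand frame [-52.2 108.6]
carton top 2886 z 0.0817 (array([ 625.5, -279.3]), array([121.3, 120.8]), 82.2)
carton side 2091 z 0.0806 (array([ 621.8, -277.4]), array([126.2, 123.6]), 81.9)
  dot side 14 [ 0.6276 -0.2272  0.0818]
 hung y top 76 [-59.9  82.6 124.2] [-17.2 125.4 218.7]
 hung y side 385 [-65.  84. 118.] [-18.1 135.2 215.8]
 hung b top 314 [ -59.6 -135.1  172.4] [-18.7 -90.5 220.7]
 hung b side 468 [ -64.5 -134.5  119.7] [-20.5 -87.  216.2]
 hung r top 256 [-59.3 -27.2 151.4] [-19.7  18.6 220.5]
 hung r side 458 [-65.1 -25.4 119.5] [-20.1  23.8 216.8]
```

View pics/crop11.png

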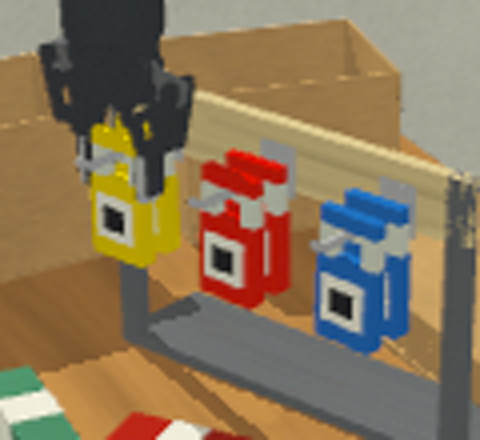

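>>> apply_moves([
  [0, 0, 0, 0, 0, 0],
  [0, 0, 0, 0, 0, 0],
  [0, 0, 0, 0, 0, 0],
  [0, 0, 0, 0, 0, 0],
  [0, 0, 0, 0, 0, 0],
], grip=1)

```text
clock: 61.75
ee_pos: [0.5447, 0.3799, 0.1676]
eef_rot: [-1.57, -0.001, 0.427]
contact_force: [0.8, 0.4, -0.7]
gripper_width: 0.0851
```

>>> apply_moves([
  [0, 0, 0, 0, 0, 0],
  [0, -15, 0, 0, 0, 0],
  [0, -40, 0, 0, 0, 0],
  [0, -70, 0, 0, 0, 0],
  [0, -110, 0, 0, 0, 0],
])

```text
clock: 62.38
ee_pos: [0.5444, 0.3795, 0.279]
eef_rot: [-1.57, 0.0, 0.427]
contact_force: [1.0, 0.7, 0.6]
gripper_width: 0.0853
```

>>> apply_moves([
  [-30, -10, 20, 0, 0, 0],
  [-60, -10, 40, 0, 0, 0],
  [-90, -10, 60, 0, 0, 0],
  [-90, -10, 60, 0, 0, 0],
  [-90, -10, 60, 0, 0, 0],
])

```text
clock: 63.0
ee_pos: [0.439, 0.3968, 0.2886]
eef_rot: [-1.57, -0.003, 0.426]
contact_force: [-0.6, 0.8, -0.4]
gripper_width: 0.0855
```

>>> apply_moves([
  [0, 0, 0, 0, 0, 0],
  [0, 0, 0, 0, 0, 0],
  [0, 0, 0, 0, 0, 0],
  [0, 0, 0, 0, 0, 0],
  [0, 0, 0, 0, 0, 0],
])

```text
clock: 63.62
ee_pos: [0.4379, 0.3971, 0.2875]
eef_rot: [-1.57, -0.0, 0.427]
contact_force: [-0.1, 0.1, 0.2]
gripper_width: 0.085
```

```bash
python3 - <<'E'
from chk import *
o=chk('20')
for n,P in zip(o,sel(o,(.62,-.06,.165),(.74,.06,.19),((40,80,30),(80,255,255)))): print("handletop",n,len(P),rect(P) if len(P) else "",P[:,2].max() if len(P) else "")
E
```

```text
[0.4379 0.3971 0.2875] 0.08499370494398371 63.625 stand frame [-142.   168.8]
carton top 2891 z 0.0816 (array([ 625.7, -279.4]), array([121.7, 120.9]), 82.6)
carton side 2094 z 0.0806 (array([ 621.3, -278. ]), array([125.5, 121.2]), 82.0)
  dot side 14 [ 0.6292 -0.2274  0.0814]
 hung y top 554 [-59.2  82.9 126.7] [-18.2 130.9 220. ]
 hung y side 481 [-64.8  84.4 118.3] [-19.2 135.2 216.5]
 hung b top 313 [ -59.5 -135.2  168.3] [-18.8 -90.3 220.6]
 hung b side 470 [ -65.3 -134.9  120.2] [-20.5 -87.3 216.4]
 hung r top 279 [-59.5 -26.9 147.9] [-20.1  19.  220.5]
 hung r side 458 [-64.5 -25.2 119.3] [-20.1  24.2 216.7]
handletop top 84 (array([689.2,   0.8]), array([17.8, 17.9]), 69.2) 0.186074261096388
handletop side 59 (array([684.1,   2. ]), array([25.1, 17.1]), 66.8) 0.18305898130593365
```

View pics/side20.png

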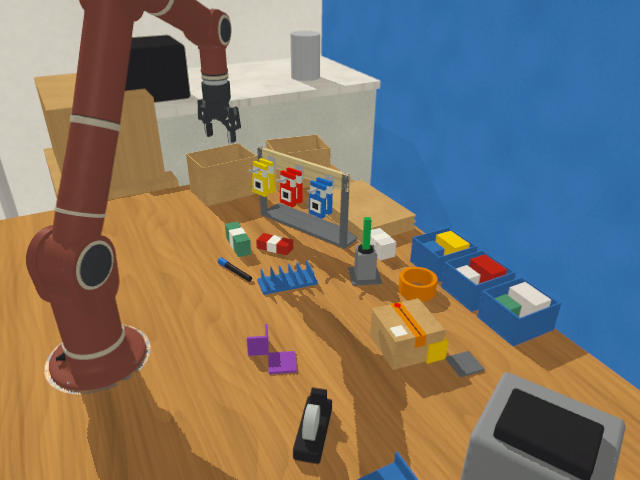

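View pics/top20.png

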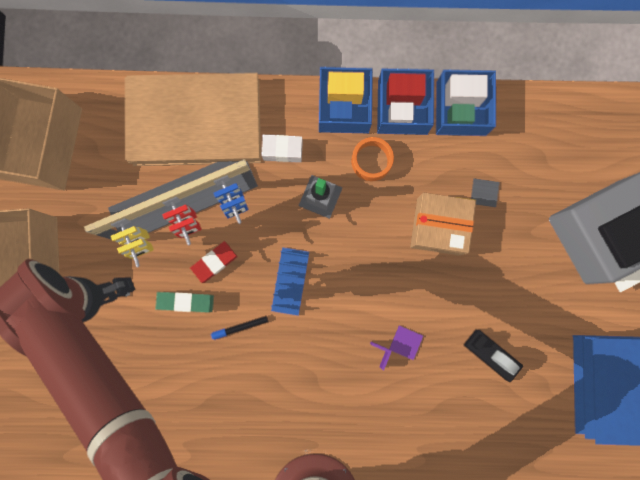

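All six packs hang by colour, three hooks at (130,240), (182,220) and (232,200). The rack at (290,282) is empty and the presser hangs in the holder at (320,190). The carton sits in the post with its dot on the left at (423,219), and the bystanders are where they were.

```bash
python3 -c "
from h import *
print(workorder.job_done())"
```

```text
the job is handed in; nothing more can be done
None
```

The whole job was done in the order asked and handed in at about 64 s; `job_done()` gives no verdict.

- **Carton:** I turned it clockwise with two arc pushes, then pressed it against both legs of the post. The last check puts its centre within about 0.5 mm of the snug position, dot to the left. Its yaw read about -97.6° against an expected -97°, which is within the error of the post fit. It was not knocked aside at any point.
- **Seam:** I drew the presser from the dot to about 3 mm past the planned end, at about 4 cm/s, with the foot pressed in about 4 mm. Contact along the way rests on the held height and the pictures: the force readings (roughly 0–1 N) are near the sensor's noise.
- **Presser:** It is back in its holder, collar on top. Lowering it gave a brief 23 N reading as it seated.
- **Packs:** Blue, red and yellow each hang in front of the pack of the same colour, with their centres about 52 mm from the board. The packs already hanging did not move, and the rack is empty.
- **Bystanders:** They look unmoved in the last pictures.

The two cameras disagreed by about 4–5 mm in x. I used their average, and gripping the presser and the push contacts agreed with it to about 1–2 mm.

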